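Free the seized jaw lock of the board holder

TASK

The soldered board has to come out of the holder, but the red wing screw that locks its sliding jaw is seized with old flux. Work the wing loose by rocking it back and forth in small arcs, each until it just binds and never forced past that or its stem will shear, until it breaks free; then turn it slack (anticlockwise from above), draw the jaw all the way back to the end block and let go. Leave the board and the other things on the mat where they are.

Things in the scene. Friction and masses are not known exactly. Their poses are not given: they have to be found in the camera images.
- wing_grip (a point): Centre of the upright red wing knob on the sliding jaw, on its vertical turning axis. Flat plate 46 mm long (x), 11 mm thick (y), reaching 23 mm below this point and 8 mm above it (14 at its two end lobes), z up. Pinch it across y from above, squarely and firmly (40 N or more). Tips may reach 21 mm below this point, no lower: there sits the round foot of the screw, 19 mm across.
- lock_screw (a joint): Angle of the screw stem, rad: 0 at the start, growing anticlockwise from above (loosening). Seized: it first binds 0.03 to 0.18 rad either way. An arc taken right up to where it binds, and held 0.1 s, breaks a layer of crust, and the next arc the other way may go farther (a first try may be in vain: just reverse).
- screw_axis (a point): Foot of the screw on the jaw's flat top, on the turning axis; moves with the jaw. It takes four to six arcs; where each binds differs every time, one side grows to 0.3 to 0.46 rad while the other stays near 0.1. The last layer breaks on the loosening side; then the stem turns freely to 1.6 rad. Past about 0.8 rad the jaw is unclamped: turn it to about 1.0.
- wing (a joint): How far the wing is wound up against its springy stem (6 N m per rad), rad: 0 unloaded, positive when turned anticlockwise harder than the stem follows. It shows the torque: about 0.012 (0.07 N m, friction) while the stem turns, 0.033 (0.2 N m) is a firm bind, and beyond 0.065 either way (0.4 N m) the stem shears.
- jaw (a joint): Travel of the sliding jaw away from the board, m: 0 at the start (at the board's edge), 0.036 against the end block. Clamped until the screw is slack; then it slides with about 3 N along -y of holder_mid, and can be drawn along by the wing.
- holder_mid (a point): Middle of the board holder, 41 mm above the bench. Holder 112 x 251 x 50 mm, standing fast: two black end blocks joined by two 10 mm steel rods along y, fixed jaw at the +y end, sliding aluminium jaw (100 x 36 mm, top 51 mm above the bench) towards -y, its wing axis 38.5 mm from this point at the start. z up.
- board_mid (a point): Middle of the green circuit board, 80 x 100 x 2 mm with parts up to 13 mm high, lying loose on the rods between the jaws. Leave it there.
- spool_mid (a point): Middle of a red spool of solder, 54 mm across, 35 mm high, standing on its flange. A bystander.
- carton_mid (a point): Small blue carton, 42 x 42 mm, 74 mm high with a gable top; this point is 25 mm above its underside. A bystander.
- screwdriver_grip (a point): Handle of a yellow screwdriver, 160 mm long, lying on the mat beyond the holder. A bystander.
Not all that is in view belongs to the job. What is meant by the part that bears board_mid is not orange, and is the larger of those in its own colour.

How it is judged:
On the way:
1. the seized screw has broken free and is turned slack (past 0.7 rad) (value of joint lock_screw above 0.7 rad), for 0.1 s.
At the end, for the whole second after the job is handed in: The screw stands slack (more than 0.7 rad anticlockwise from its start), the jaw is drawn back to within 4 mm of its end block, and the board still lies on the rods within 12 mm of where it was, at rest (value of joint jaw above 0.032 m and value of joint lock_screw above 0.7 rad and linear speed of board below 0.02 m/s and distance of board_mid from where it was at the start of the episode below 0.012 m and angle between board_mid's own z axis and vertical below 0.1 rad); the robot touches nothing.
It fails at once if the screw is forced: the wing is wound up more than 0.065 rad (0.4 N m) and the stem shears (value of joint wing above 0.065 rad or value of joint wing below -0.065 rad).
It fails at once if the board is shoved more than 12 mm (distance of board_mid from where it was at the start of the episode above 0.012 m).
It fails at once if the spool, carton or screwdriver is moved more than 20 mm (distance of any of spool_mid, carton_mid, screwdriver_grip from where it was at the start of the episode above 0.02 m).
It also fails if it takes over 64 s, if anything falls off the work surface, if the arm or the gripper's body presses on something with over 40 N, if the wrist force passes 120 N, or if a joint passes its speed limit or range.

ROBOT

A 7-joint arm with a two-finger parallel gripper is mounted at the origin on the work surface. World frame = base frame: x ahead of the robot, y to its left, z up, the work surface at z = 0. Lengths are in m, angles in rad, forces in N, time in s.
With the tool pointing down it reaches from about 0.4 to 0.85 m from the base axis. Payload 10.4 kg.
Tool frame: the origin (TCP) lies at the very end of the fingers, on their centre line; the grasp point (between the pads) lies r.hold_point_z behind it (r.hold_point_z is the distance from the TCP to the grasp point, in m); y points along the fingers, z is the direction in which the jaws open and shut, and the axes are right-handed (so a half turn about y gives the same grasp; the last joint's range is limited). The gripper opens to 87 mm and grips with 3 to 60 N. Pads are 19 mm wide; open, the fingers measure 117 mm over their backs; the gripper's body (75 mm by 190 mm) begins 51 mm behind the grasp point.
Start: joints at [-1.171, 0.332, -0.065, 1.46, 0.022, 1.35, -0.088], TCP at [0.256, 0.57, 0.223] pointing down, gripper open.
Joint ranges: [-2.6, 2.6], [-0.5, 2.12], [-1.47, 1.34], [0.16, 2.42], [-1.27, 4.41], [0.06, 2.06], [-2.6, 2.6]. Speed limits (rad/s): [2.22, 2.22, 2.79, 2.79, 3.14, 3.14, 3.14].

INTERFACE

Orientations are given as a rotation vector (axis times angle).
In Python, from plant import r gives the robot as it stands. The module is installed in compiled form; this text tells all that it offers.
- The arm moves only by the shell command python3 -m jog 'ROWS'. ROWS is JSON, a list that holds one entry, the list of rows, each a list of 5 numbers: the finger opening in cm, from 0 to 8.7, then the shift along the tool's x, y, z in cm, then the turn about the tool's y in degrees. A call has 1 to 8 rows; each row is the pose to reach, as a shift and turn from the pose commanded when the call began, along the tool's axes at that moment; what a row does not reach only later rows make up. A row lasts 1/10 s, in which the tool goes at most 50 mm and 8.59 degrees, less where a joint would pass 70% of its speed; a pose out of reach is approached as far as the arm can. A call with a gripper value outside its range is refused whole. The fingers move at their own pace and stop on an object; the grip force is fixed at half the most. Time passes only in rows, so rows that repeat a pose let the fingers close. It gives the time, the measured TCP pose, the force and the opening at its end, in the units of the state.
- r.state(): the state, without advancing time (a new reading comes with each control period).
- r.camera(name): name is "scene" or "top"; returns a dict with "pixels" (420x560x3 uint8, red, green, blue), "K" (3x3 intrinsics, pixels), "k1" (the pictures are not rectified: a ray, as slopes to the right and down, at radius r is drawn at 1 + k1 r^2 times it, then the intrinsics apply), "xyz" and "rotation" of the camera in the world. Camera axes: x right, y up, looking along -z (the intrinsics and any distortion apply to the point x, -y, -z); pixel columns grow to the right and rows downward; lengths in m; the calibration is good to about 2 mm. A picture is of the moment at which its call begins. There is no depth.
- r.hand_in(): hands the job in, once; it reports no verdict.
The state is a dict: "t": time; "joints": joint angles; "joint_velocities": joint speeds; "tau": joint torques, N m; "position": TCP position; "ee_rot": TCP orientation; "ft_force": force on the tool from outside, world axes, zero at the start; "ft_torque": the same for the moment, N m; "gripper_width": opening from 0.0 (shut) to 1.0 (fully open).
Only numpy, scipy, OpenCV 4.12 (cv2) and the standard library are available. Lean on these libraries where they do the work, as an engineer would, in place of code of your own. Each camera call takes 0.05 s, during which the arm holds its last target.

## Working session

There is one attempt and no reset: what is moved stays moved. The work goes in short steps, Python scripts to look and compute and a shell command to move; the robot and the scene stay as the last step left them, time stands still between calls to the robot, and variables do not carry over. Pictures are saved under pics/ and viewed, and the job is handed in when it is done.

```bash
mkdir -p pics; cat > h.py <<'E'
import numpy as np, cv2
from plant import r
from scipy.spatial.transform import Rotation as R
def snap(name,fn):
    c=r.camera(name); cv2.imwrite('pics/'+fn,c['pixels'][:,:,::-1]); return c
def ray(c,u,v):
    K=np.array(c['K']); a=np.array([(u-K[0,2])/K[0,0],(v-K[1,2])/K[1,1]]); s=a.copy()
    for _ in range(30): s=a/(1+c['k1']*(s@s))
    Rm=np.array(c['rotation']); 
    if Rm.shape!=(3,3): Rm=R.from_rotvec(Rm).as_matrix()
    return np.array(c['xyz']),Rm@np.array([s[0],-s[1],-1])
def atz(c,u,v,z):
    o,d=ray(c,u,v); return o+d*(z-o[2])/d[2]
def proj(c,p):
    K=np.array(c['K']);Rm=np.array(c['rotation'])
    if Rm.shape!=(3,3): Rm=R.from_rotvec(Rm).as_matrix()
    q=Rm.T@(np.array(p)-c['xyz']); s=np.array([q[0],-q[1]])/-q[2]; s=s*(1+c['k1']*(s@s))
    return K[0,0]*s[0]+K[0,2],K[1,1]*s[1]+K[1,2]
E
python3 - <<'E'
from h import *
import pickle
for n in('scene','top'):
    c=snap(n,n+'0.png'); pickle.dump(c,open(n+'0.pkl','wb')); print(n,c['xyz'],c['rotation'],c['K'],c['k1'])
s=r.state();print(s); print(R.from_rotvec(s['ee_rot']).as_matrix().round(3), r.hold_point_z)
E
```

```text
scene [0.92847666 0.36043484 0.85617747] [0.26201078 0.69191724 2.33013631] [[440.05843638   0.         266.60547367]
 [  0.         440.05843638 208.91443086]
 [  0.           0.           1.        ]] -0.021625001910623803
top [ 0.48307683 -0.00694853  1.20690572] [ 0.08324705 -0.07433782 -1.55709862] [[510.48987026   0.         280.33648873]
 [  0.         510.48987026 216.69623291]
 [  0.           0.           1.        ]] -0.13578100921402833
{'t': 0.1, 'joints': array([-1.1706318 ,  0.33280134, -0.06470742,  1.46085525,  0.02160042,
        1.3498997 , -0.08850717]), 'joint_velocities': array([-0.00147477, -0.00166444,  0.00019468, -0.00173502, -0.00023562,
       -0.00102462, -0.00126213]), 'tau': array([ 3.90008290e-04, -6.24543428e+01,  2.38601980e-02, -3.90719926e+01,
       -6.15528412e-02,  3.64795548e-02,  5.31575756e-05]), 'position': array([0.25628415, 0.56965826, 0.22183909]), 'ee_rot': array([-1.5464997 ,  0.33179989, -0.33146544]), 'ft_force': array([ 0.43116613,  0.31016398, -0.30599049]), 'ft_torque': array([-0.06776535,  0.01478476, -0.02539763]), 'gripper_width': 1.0043622600432711}
[[ 0.912 -0.     0.41 ]
 [-0.41  -0.001  0.912]
 [ 0.    -1.    -0.001]] 0.0187
```

View pics/top0.png

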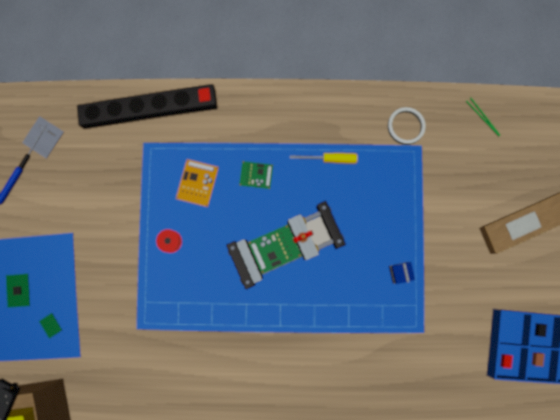

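View pics/scene0.png

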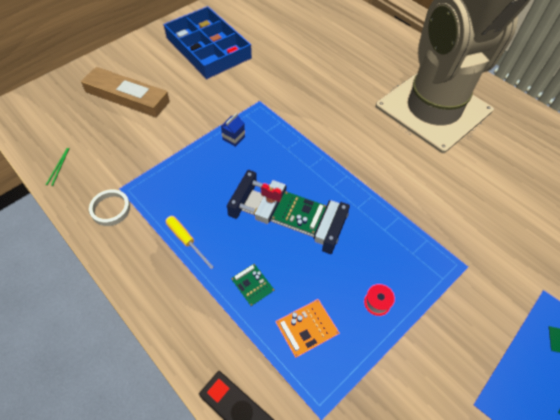

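The top view shows the holder at about (287,245), with the wing near (303,237), the spool at (169,241), the carton at (402,273) and the screwdriver at (335,158). I'll zoom in.

```bash
python3 - <<'E'
import cv2
a=cv2.imread('pics/top0.png')[190:300,215:360]; cv2.imwrite('pics/z1.png',cv2.resize(a,None,fx=5,fy=5,interpolation=cv2.INTER_CUBIC))
a=cv2.imread('pics/scene0.png')[160:260,215:360]; cv2.imwrite('pics/z2.png',cv2.resize(a,None,fx=5,fy=5,interpolation=cv2.INTER_CUBIC))
E
```

```text
(no output)
```

View pics/z1.png

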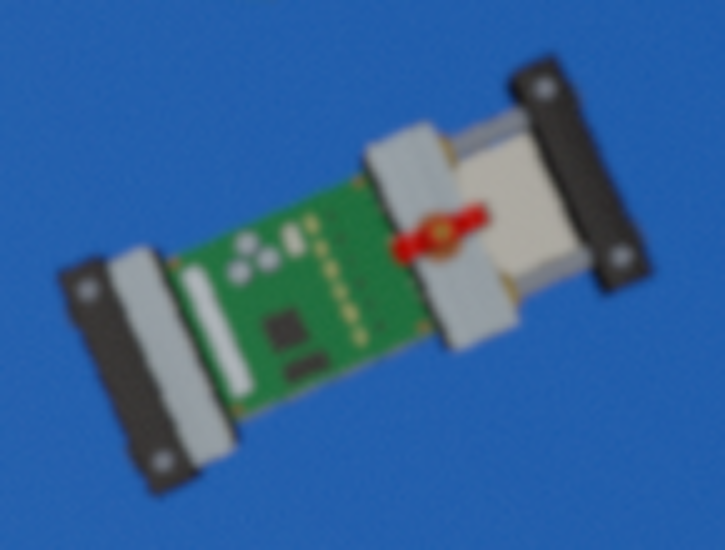

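View pics/z2.png

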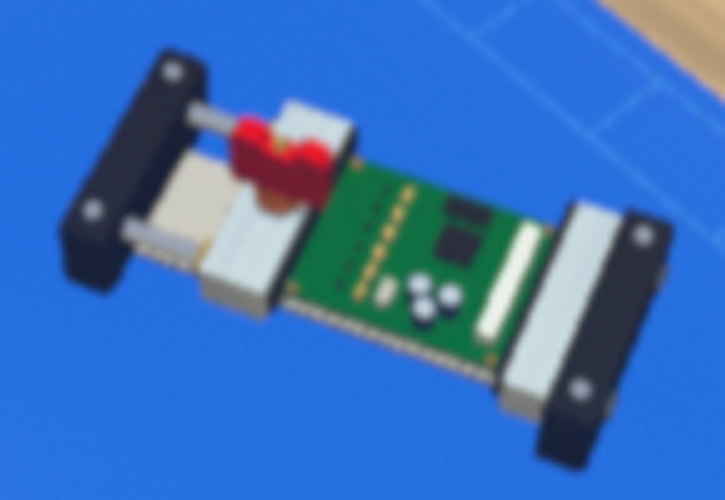

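```bash
cat > fit.py <<'E'
from h import *
import pickle
from scipy.optimize import minimize
def redmask(c,win):
    p=c['pixels'].astype(int); m=(p[:,:,0]>110)&(p[:,:,1]<80)&(p[:,:,2]<90); o=np.zeros(m.shape,bool); a,b,cc,d=win; o[a:b,cc:d]=m[a:b,cc:d]; return o
def soft(c,win):
    p=c['pixels'].astype(float); s=np.clip((p[:,:,0]-np.maximum(p[:,:,1],p[:,:,2])-20)/80,0,1); o=np.zeros(s.shape); a,b,cc,d=win; o[a:b,cc:d]=s[a:b,cc:d]; return o
def model(c,x,y,z,th,S=8):
    prof=[(-23,-23),(23,-23),(23,14),(12,14),(8,8),(-8,8),(-12,14),(-23,14)]
    m=np.zeros((420*1,560*1))
    cs,sn=np.cos(th),np.sin(th)
    P=lambda l,t,h:(x+(l*cs-t*sn)/1e3,y+(l*sn+t*cs)/1e3,z+h/1e3)
    big=np.zeros((100*S,100*S),np.uint8); u0,v0=[int(q)-50 for q in proj(c,(x,y,z))]
    def fill(pts): cv2.fillPoly(big,[np.round((np.array([proj(c,p) for p in pts])-[u0,v0]+.5)*S).astype(np.int32)],255)
    for t in(-5.5,5.5): fill([P(l,t,h) for l,h in prof])
    for i in range(8):
        a=prof[i];b=prof[(i+1)%8]; fill([P(a[0],-5.5,a[1]),P(b[0],-5.5,b[1]),P(b[0],5.5,b[1]),P(a[0],5.5,a[1])])
    b=cv2.resize(big,(100,100),interpolation=cv2.INTER_AREA)/255.; b=cv2.GaussianBlur(b,(0,0),.8)
    return b,u0,v0
E
python3 - <<'E'
from fit import *
ct=pickle.load(open('top0.pkl','rb'));cs=pickle.load(open('scene0.pkl','rb'))
J=[(366-0,150),(432,122),(518,320),(458,350)]
J=[atz(ct,215+(u-2)/5,190+(v-2)/5,.051) for u,v in J]; print('jaw corners top',np.round(J,4))
J2=[(290,100),(355,127),(266,315),(203,270)]
for u,v in J2: print('scene jaw', atz(cs,215+(u-2)/5,160+(v-2)/5,.051).round(4))
print('endcaps',[atz(ct,215+u/5,190+v/5,.05).round(4) for u,v in((545,88),(622,256),(88,290),(163,462))])
print('endcaps scene',[atz(cs,215+u/5,160+v/5,.05).round(4) for u,v in((173,72),(93,210),(643,235),(581,388))])
mt=soft(ct,(220,255,285,325)); ms=soft(cs,(175,210,250,290))
g=atz(ct,303.3,237.5,.075); print(g)
def cost(p):
    e=0
    for c,m,dx in((ct,mt,p[4:6]),(cs,ms,p[6:8])):
        b,u0,v0=model(c,p[0]/1e3,p[1]/1e3,p[2]/1e3,p[3]/50)
        e+=((b-m[v0:v0+100,u0:u0+100])**2).sum()
    return e
best=None
for z in(72,78,84):
  for th in(1.99,):
    s=minimize(lambda p:cost(np.r_[p,0,0,0,0]),[g[0]*1e3,g[1]*1e3,z,th*50],method='Nelder-Mead',options=dict(initial_simplex=np.array([g[0]*1e3,g[1]*1e3,z,th*50])+np.r_[np.zeros((1,4)),np.diag([6,6,6,6])]))
    print(s.fun,s.x[:3],s.x[3]/50)
    if best is None or s.fun<best.fun: best=s
x=best.x
for n,c,m in(('t',ct,mt),('s',cs,ms)):
    b,u0,v0=model(c,x[0]/1e3,x[1]/1e3,x[2]/1e3,x[3]/50)
    im=np.dstack([m[v0:v0+100,u0:u0+100],b*0,b])[25:75,25:75]; cv2.imwrite(f'pics/fit_{n}.png',cv2.resize(im*255,(400,400),interpolation=0))
a=cv2.hconcat([cv2.imread('pics/fit_t.png'),cv2.imread('pics/fit_s.png')]);cv2.imwrite('pics/fit.png',a)
E
```

```text
jaw corners top [[ 0.5932 -0.0167  0.051 ]
 [ 0.6063 -0.0466  0.051 ]
 [ 0.5167 -0.0863  0.051 ]
 [ 0.5029 -0.0593  0.051 ]]
scene jaw [ 0.5173 -0.0818  0.051 ]
scene jaw [ 0.5056 -0.0509  0.051 ]
scene jaw [ 0.602  -0.0036  0.051 ]
scene jaw [ 0.6071 -0.0388  0.051 ]
endcaps [array([ 0.6218, -0.0991,  0.05  ]), array([ 0.5454, -0.1344,  0.05  ]), array([0.527 , 0.1078, 0.05  ]), array([0.4499, 0.0723, 0.05  ])]
endcaps scene [array([ 0.5463, -0.1287,  0.05  ]), array([ 0.6225, -0.094 ,  0.05  ]), array([0.4509, 0.0768, 0.05  ]), array([0.5269, 0.112 , 0.05  ])]
[ 0.55136969 -0.05135405  0.075     ]
67.66957566385919 [553.56160116 -48.5312321   75.01929883] 1.9529010894853998
67.56947209640384 [553.88327138 -48.28566188  76.73790516] 1.9714418601008794
69.20395880645607 [554.14113941 -47.87761744  77.01409261] 2.0333568143958427[ WARN:0@5.731] global loadsave.cpp:1063 imwrite_ Unsupported depth image for selected encoder is fallbacked to CV_8U.
```

View pics/fit.png

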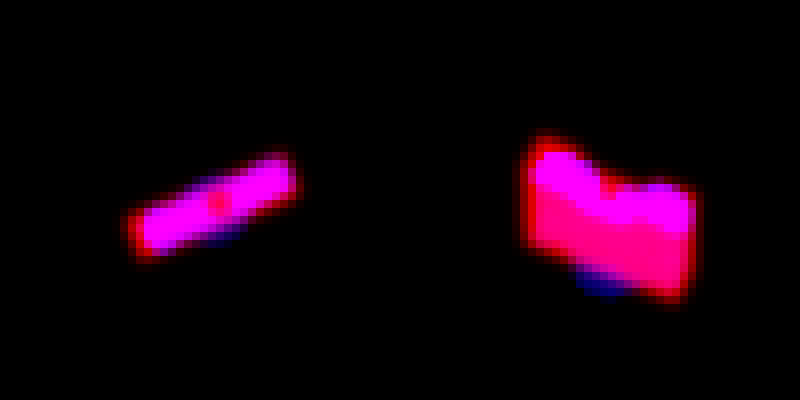

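```bash
python3 -m jog '[[[8.7,5,0,-4,4],[8.7,9,0,-8,8],[8.7,13,0,-11,12],[8.7,17,0,-14.5,16],[8.7,21,0,-18,20],[8.7,26,0,-22,20],[8.7,26,0,-22,20],[8.7,26,0,-22,20]]]'
cat > go.py <<'E'
import sys
from h import *
# remaining shift to target x y z az(deg of tool z)
x,y,z,az=map(float,sys.argv[1:5]); s=r.state(); M=R.from_rotvec(s['ee_rot']).as_matrix()
d=np.array([x,y,z])-s['position']; a=np.degrees(np.arctan2(M[1,2],M[0,2]))
print('t',s['t'],'pos',s['position'].round(4),'az',a.round(2),'tilt',M[:,1].round(3),'F',s['ft_force'].round(1),'T',s['ft_torque'].round(3),'g',round(s['gripper_width'],3),'q',s['joints'].round(2))
print('shift cm',(M.T@d*100).round(2),'turn deg',round(-(az-a),2))
E
python3 go.py .553 -.047 .15 24.7
```

```text
t: 0.9
position: [0.4059, 0.2571, 0.2226]
ee_rot: [-1.484, 0.609, -0.611]
ft_force: [0.0, 0.1, 0.3]
gripper_width: 1.0
t 0.9 pos [0.4059 0.2571 0.2226] az 45.29 tilt [ 0.001 -0.001 -1.   ] F [0.  0.1 0.3] T [-0.054  0.023  0.027] g 1.0 q [-0.84  0.01  0.18  1.84  0.    1.3   0.13]
shift cm [ 31.84   7.3  -11.26] turn deg 20.59
```

```bash
python3 -m jog '[[[8.7,4,0,-1.5,5],[8.7,8,0,-3,10],[8.7,12.5,1,-4.5,15],[8.7,17,2,-6,20],[8.7,21.5,3,-7.5,20.6],[8.7,26,5,-9,20.6],[8.7,31,7,-11,20.6],[8.7,31.8,7.3,-11.3,20.6]]]'
python3 -m jog '[[[5,0,0,0,0],[4,0,0,0,0],[4,0,0,0,0]]]'
python3 go.py .553 -.047 .15 24.7
python3 - <<'E'
from h import *
import pickle
for n,b in(('scene',(130,250,200,330)),('top',(180,290,230,360))):
    c=snap(n,n+'1.png'); pickle.dump(c,open(n+'1.pkl','wb'))
    a=c['pixels'][b[0]:b[1],b[2]:b[3],::-1]; cv2.imwrite(f'pics/{n}1z.png',cv2.resize(a,None,fx=5,fy=5,interpolation=cv2.INTER_CUBIC))
    print(n,proj(c,r.state()['position']))
E
```

```text
t: 1.7
position: [0.5523, -0.0445, 0.1476]
ee_rot: [-1.387, 0.884, -0.883]
ft_force: [0.4, 0.8, -0.2]
gripper_width: 1.0
t: 2.0
position: [0.5523, -0.0381, 0.1498]
ee_rot: [-1.386, 0.878, -0.878]
ft_force: [-1.3, -0.3, -0.3]
gripper_width: 0.809
t 2.0 pos [ 0.5523 -0.0381  0.1498] az 25.31 tilt [ 0.     0.001 -1.   ] F [-1.3 -0.3 -0.3] T [-0.068  0.031  0.013] g 0.809 q [-0.45  0.24  0.5   1.77 -0.13  1.16  0.53]
shift cm [ 0.83 -0.02 -0.32] turn deg 0.61
scene (np.float64(274.7070015069823), np.float64(172.361992801192))
top (np.float64(298.5078534287203), np.float64(234.7686239830233))
```

View pics/scene1z.png

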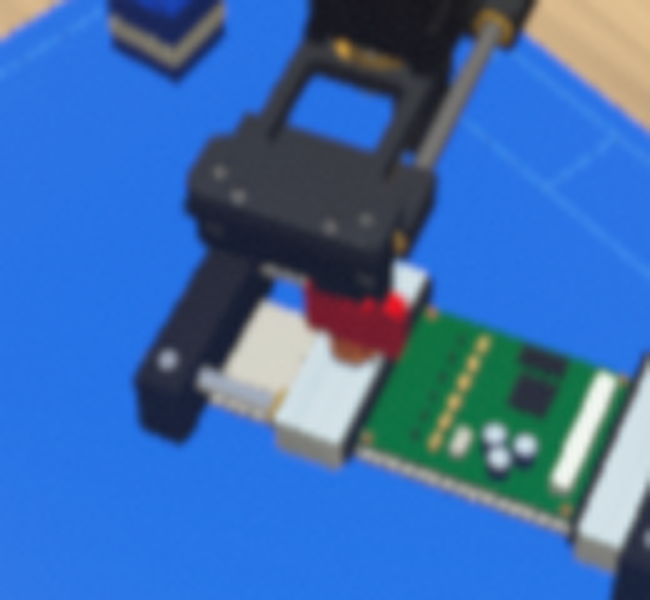

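View pics/top1z.png

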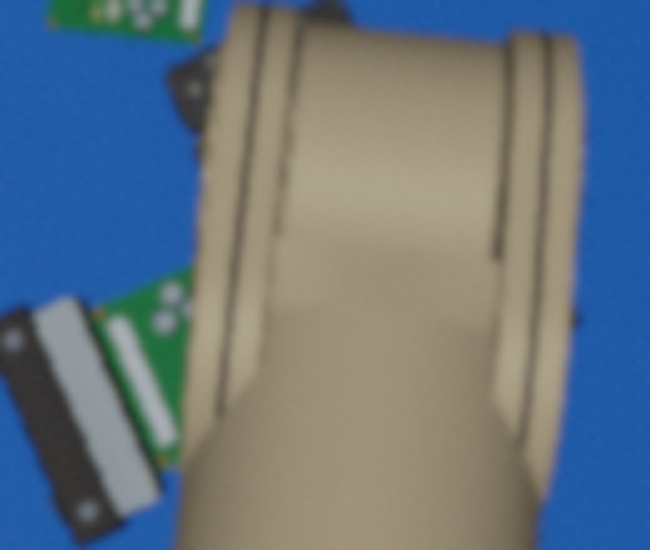

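The scene view shows the gripper above the wing. The top view is blocked by the arm. I'll correct x and y, go lower and check the gripper against the wing in the scene view.

```bash
python3 -m jog '[[[4,0.4,0.5,-0.1,0.3],[4,0.8,1,-0.3,0.6],[4,0.83,2.5,-0.32,0.6],[4,0.83,4,-0.32,0.6],[4,0.83,4.5,-0.32,0.6],[4,0.83,4.5,-0.32,0.6],[4,0.83,4.5,-0.32,0.6]]]'
python3 go.py .553 -.047 .105 24.7
python3 - <<'E'
from h import *
import pickle
n,b=('scene',(140,230,215,325))
c=snap(n,n+'2.png'); pickle.dump(c,open(n+'2.pkl','wb'))
a=c['pixels'][b[0]:b[1],b[2]:b[3],::-1]; a=cv2.resize(a,None,fx=6,fy=6,interpolation=cv2.INTER_CUBIC)
s=r.state(); M=R.from_rotvec(s['ee_rot']).as_matrix(); p=s['position']
h=s['gripper_width']*.0435
for q,col in((p,(0,255,255)),(p+M[:,2]*h,(0,255,0)),(p-M[:,2]*h,(255,255,0)),(p-M[:,0]*.0095+M[:,2]*h,(0,255,0)),(p+M[:,0]*.0095+M[:,2]*h,(0,255,0)),(p-M[:,0]*.0095-M[:,2]*h,(255,255,0)),(p+M[:,0]*.0095-M[:,2]*h,(255,255,0))):
    u,v=proj(c,q); cv2.circle(a,(int((u-b[2]+.5)*6),int((v-b[0]+.5)*6)),3,col,-1)
cv2.imwrite(f'pics/{n}2z.png',a)
E
```

```text
t: 2.8
position: [0.5531, -0.0489, 0.1045]
ee_rot: [-1.382, 0.888, -0.888]
ft_force: [0.1, 0.9, -0.4]
gripper_width: 0.456
t 2.8 pos [ 0.5531 -0.0489  0.1045] az 24.58 tilt [-0. -0. -1.] F [ 0.1  0.9 -0.4] T [-0.091  0.059 -0.024] g 0.456 q [-0.42  0.3   0.5   1.81 -0.16  1.07  0.57]
shift cm [-0.18 -0.05  0.07] turn deg -0.12
```

View pics/scene2z.png

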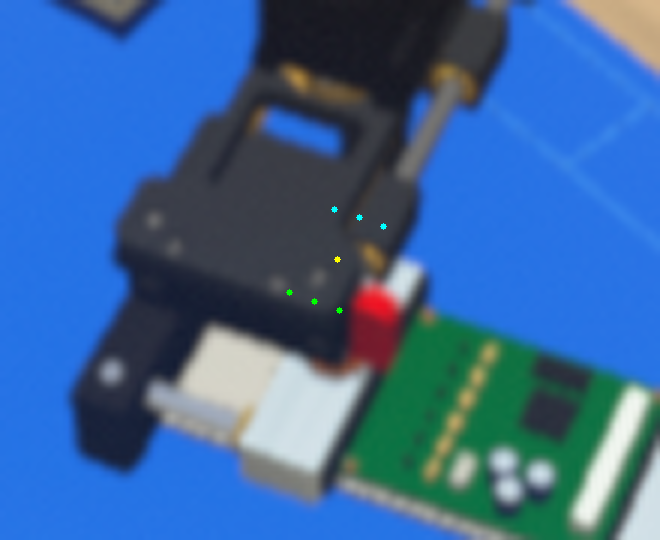

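```bash
cat > ov.py <<'E'
from h import *
import pickle,sys
c=pickle.load(open('scene2.pkl','rb')); b=(90,240,200,340)
a=c['pixels'][b[0]:b[1],b[2]:b[3],::-1]; a=cv2.resize(a,None,fx=5,fy=5,interpolation=cv2.INTER_CUBIC)
s=r.state(); M=R.from_rotvec(s['ee_rot']).as_matrix(); p=s['position']; w=s['gripper_width']*.0435
def P(x,y,z):
    u,v=proj(c,p+M@np.array([x,y,z])); return int((u-b[2]+.5)*5),int((v-b[0]+.5)*5)
def box(x0,x1,y0,y1,z0,z1,col):
    import itertools
    v=list(itertools.product((x0,x1),(y0,y1),(z0,z1)))
    for i in range(8):
        for j in range(i):
            if sum(q!=t for q,t in zip(v[i],v[j]))==1: cv2.line(a,P(*v[i]),P(*v[j]),col,1)
for sg in(1,-1): box(-.0095,.0095,-.07,0,sg*w,sg*(w+.015),(0,255,0) if sg>0 else (255,255,0))
box(-.0375,.0375,-.12,-.0697,-.095,.095,(0,255,255))
cv2.imwrite('pics/ov2.png',a)
E
python3 ov.py
```

```text
(no output)
```

View pics/ov2.png

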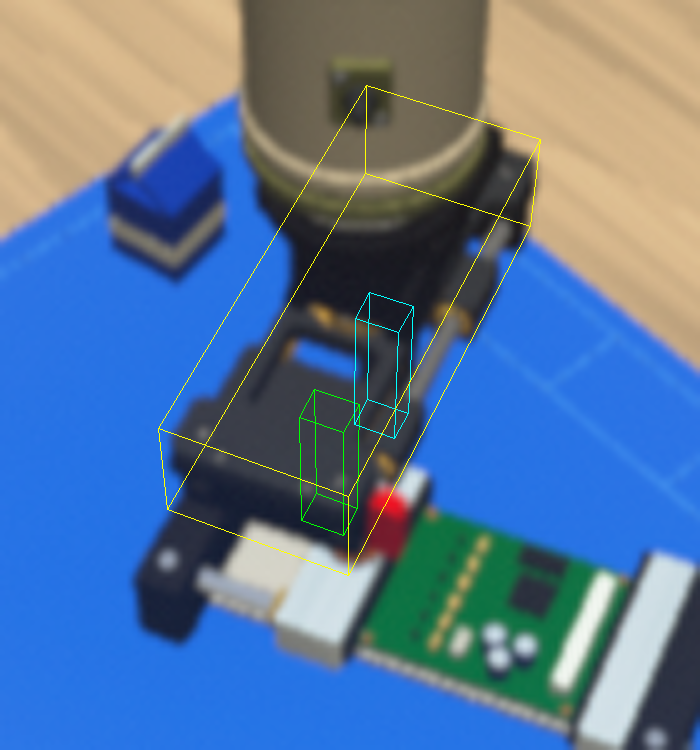

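```bash
python3 -m jog '[[[4,-0.1,1,0,0],[4,-0.13,2,0.07,0],[4,-0.13,3,0.07,0],[4,-0.13,4,0.07,0],[4,-0.13,4.55,0.07,0],[4,-0.13,4.55,0.07,0],[4,-0.13,4.55,0.07,0]]]'
python3 go.py .553 -.0475 .059 24.7
```

```text
t: 3.55
position: [0.5532, -0.0476, 0.0591]
ee_rot: [-1.382, 0.888, -0.888]
ft_force: [-0.3, 0.5, 0.2]
gripper_width: 0.462
t 3.55 pos [ 0.5532 -0.0476  0.0591] az 24.57 tilt [ 0. -0. -1.] F [-0.3  0.5  0.2] T [ 0.001  0.    -0.036] g 0.462 q [-0.41  0.36  0.48  1.85 -0.2   0.98  0.59]
shift cm [-0.01  0.01 -0.01] turn deg -0.13
```

```bash
for i in 1; do python3 -m jog '[[[2,0,0,0,0],[2,0,0,0,0],[2,0,0,0,0]]]' ; python3 -m jog '[[[1.4,0,0,0,0],[1.4,0,0,0,0]]]'; python3 go.py .553 -.0475 .059 24.7; python3 -m jog '[[[1.2,0,0,0,0],[1.2,0,0,0,0]]]';python3 go.py .553 -.0475 .059 24.7; python3 -m jog '[[[1.0,0,0,0,0],[1.0,0,0,0,0]]]';python3 go.py .553 -.0475 .059 24.7; done
```

```text
t: 3.85
position: [0.5533, -0.0475, 0.0593]
ee_rot: [-1.382, 0.887, -0.888]
ft_force: [0.3, -1.2, -0.4]
gripper_width: 0.286
t: 4.05
position: [0.5531, -0.0475, 0.0591]
ee_rot: [-1.382, 0.888, -0.888]
ft_force: [0.0, -0.5, -0.5]
gripper_width: 0.188
t 4.05 pos [ 0.5531 -0.0475  0.0591] az 24.57 tilt [ 0.  0. -1.] F [ 0.  -0.5 -0.5] T [-0.053 -0.018  0.014] g 0.188 q [-0.41  0.35  0.48  1.85 -0.2   0.98  0.59]
shift cm [-0.    0.01 -0.01] turn deg -0.13
t: 4.25
position: [0.5536, -0.0472, 0.0592]
ee_rot: [-1.381, 0.887, -0.888]
ft_force: [3.2, 0.5, -2.6]
gripper_width: 0.146
t 4.25 pos [ 0.5536 -0.0472  0.0592] az 24.59 tilt [ 0.001  0.    -1.   ] F [ 3.2  0.5 -2.6] T [ 0.176 -0.707  0.009] g 0.146 q [-0.41  0.36  0.48  1.85 -0.2   0.98  0.59]
shift cm [-0.    0.02 -0.07] turn deg -0.11
t: 4.45
position: [0.5543, -0.0469, 0.0592]
ee_rot: [-1.381, 0.885, -0.889]
ft_force: [6.1, 2.1, -4.8]
gripper_width: 0.122
t 4.45 pos [ 0.5543 -0.0469  0.0592] az 24.62 tilt [ 0.003  0.    -1.   ] F [ 6.1  2.1 -4.8] T [ 0.275 -1.432 -0.017] g 0.122 q [-0.41  0.36  0.48  1.85 -0.2   0.98  0.59]
shift cm [ 0.    0.02 -0.14] turn deg -0.08
```

The pads are on the wing with the arm pulled about 1.4 mm along +z. I'll recentre and clamp fully.

```bash
python3 -m jog '[[[0.8,0,0,0.1,0],[0.5,0,0,0.15,0],[0,0,0,0.16,0],[0,0,0,0.16,0]]]';python3 go.py .553 -.0475 .059 24.7; python3 -m jog '[[[0,0,0,0,0],[0,0,0,0,0]]]';python3 go.py .553 -.0475 .059 24.7
```

```text
t: 4.85
position: [0.5544, -0.0469, 0.0591]
ee_rot: [-1.382, 0.888, -0.888]
ft_force: [-0.5, 1.2, 1.9]
gripper_width: 0.121
t 4.85 pos [ 0.5544 -0.0469  0.0591] az 24.57 tilt [-0.  0. -1.] F [-0.5  1.2  1.9] T [0.093 0.068 0.024] g 0.121 q [-0.41  0.36  0.48  1.85 -0.2   0.98  0.59]
shift cm [-0.    0.01 -0.16] turn deg -0.13
t: 5.05
position: [0.5544, -0.0468, 0.0591]
ee_rot: [-1.382, 0.888, -0.888]
ft_force: [-0.5, 0.7, 4.2]
gripper_width: 0.125
t 5.05 pos [ 0.5544 -0.0468  0.0591] az 24.57 tilt [-0.  0. -1.] F [-0.5  0.7  4.2] T [0.021 0.207 0.02 ] g 0.125 q [-0.41  0.36  0.48  1.85 -0.2   0.98  0.59]
shift cm [-0.    0.01 -0.16] turn deg -0.13
```

```bash
cat > chk.py <<'E'
import sys
from h import *
s=r.state(); M=R.from_rotvec(s['ee_rot']).as_matrix(); a=np.degrees(np.arctan2(M[1,2],M[0,2]))-24.57
if a>180:a-=360
lim=float(sys.argv[1]); T=s['ft_torque'][2]
print('t %.2f ccw %.2f deg %.3f rad Tz %.3f tau7 %.3f F %s pos %s g %.3f'%(s['t'],a,np.radians(a),T,s['tau'][6],s['ft_force'].round(1),(s['position']*1e3).round(1),s['gripper_width']))
sys.exit(abs(T)>lim)
E
python3 -m jog '[[[0,0,0,0,-0.5],[0,0,0,0,-0.5]]]'>/dev/null; python3 chk.py .15 && python3 -m jog '[[[0,0,0,0,-0.5],[0,0,0,0,-0.5]]]'>/dev/null; python3 chk.py .15 && python3 -m jog '[[[0,0,0,0,-0.5],[0,0,0,0,-0.5]]]'>/dev/null; python3 chk.py .15
```

```text
t 5.25 ccw 0.53 deg 0.009 rad Tz 0.066 tau7 0.124 F [-1.7  0.8  3.5] pos [554.4 -46.9  59.1] g 0.122
t 5.25 ccw 0.53 deg 0.009 rad Tz 0.066 tau7 0.124 F [-1.7  0.8  3.5] pos [554.4 -46.9  59.1] g 0.122
t 5.25 ccw 0.53 deg 0.009 rad Tz 0.066 tau7 0.124 F [-1.7  0.8  3.5] pos [554.4 -46.9  59.1] g 0.122False
False
False
```

```bash
sed -i 's/sys.exit(abs(T)>lim)/sys.exit(int(abs(T)>lim))/' chk.py
python3 -m jog '[[[0,0,0,0,-0.5],[0,0,0,0,-0.5]]]'>/dev/null; python3 chk.py .15 && python3 -m jog '[[[0,0,0,0,-0.5],[0,0,0,0,-0.5]]]'>/dev/null && python3 chk.py .15 && python3 -m jog '[[[0,0,0,0,-0.5],[0,0,0,0,-0.5]]]'>/dev/null && python3 chk.py .15
```

```text
t 5.45 ccw 1.03 deg 0.018 rad Tz -0.037 tau7 0.129 F [-0.8 -0.3  4.8] pos [554.4 -46.9  59.1] g 0.123
t 5.65 ccw 1.53 deg 0.027 rad Tz 0.022 tau7 0.130 F [-3.3  0.5  4.5] pos [554.4 -46.8  59. ] g 0.120
t 5.85 ccw 2.02 deg 0.035 rad Tz 0.011 tau7 0.127 F [-2.3 -0.2  5.2] pos [554.4 -46.8  59.1] g 0.123
```

```bash
sed -i "s/int(abs(T)>lim)/int(abs(s['tau'][6])>lim)/" chk.py
J(){ :; }
python3 -m jog '[[[0,0,0,0,-0.5],[0,0,0,0,-0.5]]]'>/dev/null; python3 chk.py .22 && python3 -m jog '[[[0,0,0,0,-0.5],[0,0,0,0,-0.5]]]'>/dev/null && python3 chk.py .22 && python3 -m jog '[[[0,0,0,0,-0.5],[0,0,0,0,-0.5]]]'>/dev/null && python3 chk.py .22 && python3 -m jog '[[[0,0,0,0,-0.5],[0,0,0,0,-0.5]]]'>/dev/null && python3 chk.py .22 && python3 -m jog '[[[0,0,0,0,-0.5],[0,0,0,0,-0.5]]]'>/dev/null && python3 chk.py .22 && python3 -m jog '[[[0,0,0,0,-0.5],[0,0,0,0,-0.5]]]'>/dev/null && python3 chk.py .22
```

```text
t 6.05 ccw 2.52 deg 0.044 rad Tz -0.019 tau7 0.126 F [-3.3  0.7  6. ] pos [554.4 -46.9  59.1] g 0.126
t 6.25 ccw 3.02 deg 0.053 rad Tz 0.007 tau7 0.127 F [-3.2 -0.4  4.8] pos [554.4 -46.9  59. ] g 0.125
t 6.45 ccw 3.52 deg 0.061 rad Tz 0.072 tau7 0.127 F [-3.5  0.5  5.6] pos [554.4 -46.9  59.1] g 0.123
t 6.65 ccw 4.02 deg 0.070 rad Tz -0.011 tau7 0.127 F [-2.5  0.8  5.1] pos [554.4 -46.9  59.1] g 0.123
t 6.85 ccw 4.52 deg 0.079 rad Tz 0.045 tau7 0.127 F [-3.4  0.3  5.6] pos [554.3 -46.9  59. ] g 0.123
t 7.05 ccw 5.02 deg 0.088 rad Tz -0.050 tau7 0.127 F [-3.2  0.9  5.9] pos [554.3 -46.9  59. ] g 0.128
```

```bash

python3 -m jog '[[[0,0,0,0,-0.5],[0,0,0,0,-0.5]]]'>/dev/null; python3 chk.py .22 && python3 -m jog '[[[0,0,0,0,-0.5],[0,0,0,0,-0.5]]]'>/dev/null && python3 chk.py .22 && python3 -m jog '[[[0,0,0,0,-0.5],[0,0,0,0,-0.5]]]'>/dev/null && python3 chk.py .22 && python3 -m jog '[[[0,0,0,0,-0.5],[0,0,0,0,-0.5]]]'>/dev/null && python3 chk.py .22 && python3 -m jog '[[[0,0,0,0,-0.5],[0,0,0,0,-0.5]]]'>/dev/null && python3 chk.py .22 && python3 -m jog '[[[0,0,0,0,-0.5],[0,0,0,0,-0.5]]]'>/dev/null && python3 chk.py .22 && python3 -m jog '[[[0,0,0,0,-0.5],[0,0,0,0,-0.5]]]'>/dev/null && python3 chk.py .22 && python3 -m jog '[[[0,0,0,0,-0.5],[0,0,0,0,-0.5]]]'>/dev/null && python3 chk.py .22 && python3 -m jog '[[[0,0,0,0,-0.5],[0,0,0,0,-0.5]]]'>/dev/null && python3 chk.py .22 && python3 -m jog '[[[0,0,0,0,-0.5],[0,0,0,0,-0.5]]]'>/dev/null && python3 chk.py .22
```

```text
t 7.25 ccw 5.52 deg 0.096 rad Tz 0.008 tau7 0.128 F [-2.8  0.1  4.9] pos [554.3 -46.9  59. ] g 0.123
t 7.45 ccw 6.02 deg 0.105 rad Tz 0.040 tau7 0.138 F [-3.8 -0.3  6.2] pos [554.3 -46.9  59. ] g 0.126
t 7.65 ccw 6.51 deg 0.114 rad Tz -0.131 tau7 0.173 F [-3.2  0.2  5.8] pos [554.3 -46.9  59. ] g 0.127
t 7.85 ccw 7.01 deg 0.122 rad Tz -0.074 tau7 0.208 F [-3.3  0.1  6.1] pos [554.3 -46.9  59.1] g 0.126
t 8.05 ccw 7.50 deg 0.131 rad Tz -0.104 tau7 0.241 F [-4.2 -0.8  6.2] pos [554.2 -47.   59. ] g 0.126
```

```bash

python3 -m jog '[[[0,0,0,0,-0.5],[0,0,0,0,-0.5]]]'>/dev/null; python3 chk.py .28 ; python3 -m jog '[[[0,0,0,0,-0.2],[0,0,0,0,-0.2]]]'>/dev/null ; python3 chk.py .28
```

```text
t 8.25 ccw 7.99 deg 0.140 rad Tz -0.154 tau7 0.273 F [-4.   0.1  6.6] pos [554.3 -47.1  59. ] g 0.123
t 8.45 ccw 8.18 deg 0.143 rad Tz -0.132 tau7 0.212 F [-4.1 -0.7  5.2] pos [554.3 -47.2  59. ] g 0.122
```

A layer broke: tau7 fell from 0.273 to 0.212. Now the clockwise arc.

```bash

python3 -m jog '[[[0,0,0,0,2],[0,0,0,0,4],[0,0,0,0,6],[0,0,0,0,8],[0,0,0,0,8]]]'>/dev/null; python3 chk.py .22 && python3 -m jog '[[[0,0,0,0,0.7],[0,0,0,0,0.7]]]'>/dev/null && python3 chk.py .22 && python3 -m jog '[[[0,0,0,0,0.5],[0,0,0,0,0.5]]]'>/dev/null && python3 chk.py .22 && python3 -m jog '[[[0,0,0,0,0.5],[0,0,0,0,0.5]]]'>/dev/null && python3 chk.py .22 && python3 -m jog '[[[0,0,0,0,0.5],[0,0,0,0,0.5]]]'>/dev/null && python3 chk.py .22 && python3 -m jog '[[[0,0,0,0,0.5],[0,0,0,0,0.5]]]'>/dev/null && python3 chk.py .22 && python3 -m jog '[[[0,0,0,0,0.5],[0,0,0,0,0.5]]]'>/dev/null && python3 chk.py .22 && python3 -m jog '[[[0,0,0,0,0.5],[0,0,0,0,0.5]]]'>/dev/null && python3 chk.py .22 && python3 -m jog '[[[0,0,0,0,0.5],[0,0,0,0,0.5]]]'>/dev/null && python3 chk.py .22 && python3 -m jog '[[[0,0,0,0,0.5],[0,0,0,0,0.5]]]'>/dev/null && python3 chk.py .22
```

```text
t 8.95 ccw 0.17 deg 0.003 rad Tz 0.063 tau7 -0.667 F [-2. -1.  5.] pos [554.6 -47.   59.1] g 0.123
```

```bash

python3 -m jog '[[[0,0,0,0,0],[0,0,0,0,0]]]'>/dev/null; python3 chk.py .22; python3 -m jog '[[[0,0,0,0,0],[0,0,0,0,0]]]'>/dev/null; python3 chk.py .22
```

```text
t 9.15 ccw 0.24 deg 0.004 rad Tz 0.035 tau7 -0.016 F [-1.8 -1.3  4.5] pos [554.5 -47.1  59.1] g 0.122
t 9.35 ccw 0.21 deg 0.004 rad Tz -0.008 tau7 0.014 F [-2.2 -2.2  4.1] pos [554.6 -47.1  59.1] g 0.122
```

That was only a transient from the fast move. I'll continue slowly clockwise.

```bash

python3 -m jog '[[[0,0,0,0,0.5],[0,0,0,0,0.5]]]'>/dev/null ; python3 chk.py .22 && python3 -m jog '[[[0,0,0,0,0.5],[0,0,0,0,0.5]]]'>/dev/null && python3 chk.py .22 && python3 -m jog '[[[0,0,0,0,0.5],[0,0,0,0,0.5]]]'>/dev/null && python3 chk.py .22 && python3 -m jog '[[[0,0,0,0,0.5],[0,0,0,0,0.5]]]'>/dev/null && python3 chk.py .22 && python3 -m jog '[[[0,0,0,0,0.5],[0,0,0,0,0.5]]]'>/dev/null && python3 chk.py .22 && python3 -m jog '[[[0,0,0,0,0.5],[0,0,0,0,0.5]]]'>/dev/null && python3 chk.py .22 && python3 -m jog '[[[0,0,0,0,0.5],[0,0,0,0,0.5]]]'>/dev/null && python3 chk.py .22 && python3 -m jog '[[[0,0,0,0,0.5],[0,0,0,0,0.5]]]'>/dev/null && python3 chk.py .22 && python3 -m jog '[[[0,0,0,0,0.5],[0,0,0,0,0.5]]]'>/dev/null && python3 chk.py .22 && python3 -m jog '[[[0,0,0,0,0.5],[0,0,0,0,0.5]]]'>/dev/null && python3 chk.py .22 && python3 -m jog '[[[0,0,0,0,0.5],[0,0,0,0,0.5]]]'>/dev/null && python3 chk.py .22 && python3 -m jog '[[[0,0,0,0,0.5],[0,0,0,0,0.5]]]'>/dev/null && python3 chk.py .22
```

```text
t 9.55 ccw -0.33 deg -0.006 rad Tz 0.009 tau7 -0.114 F [-0.9 -2.7  4. ] pos [554.6 -47.   59. ] g 0.124
t 9.75 ccw -0.83 deg -0.014 rad Tz 0.023 tau7 -0.119 F [-1.1 -1.8  4.3] pos [554.6 -47.   59.1] g 0.122
t 9.95 ccw -1.33 deg -0.023 rad Tz -0.029 tau7 -0.120 F [-0.5 -2.8  4.9] pos [554.6 -47.   59. ] g 0.126
t 10.15 ccw -1.83 deg -0.032 rad Tz 0.002 tau7 -0.119 F [-1.2 -2.8  5. ] pos [554.6 -46.9  59. ] g 0.126
t 10.35 ccw -2.32 deg -0.041 rad Tz -0.034 tau7 -0.120 F [-1.9 -2.8  4.5] pos [554.6 -46.8  59.1] g 0.127
t 10.55 ccw -2.82 deg -0.049 rad Tz 0.014 tau7 -0.120 F [-1.6 -3.4  4.8] pos [554.6 -46.8  59.1] g 0.125
t 10.75 ccw -3.32 deg -0.058 rad Tz -0.026 tau7 -0.116 F [-1.  -2.   5.9] pos [554.6 -46.8  59.1] g 0.124
t 10.95 ccw -3.82 deg -0.067 rad Tz -0.034 tau7 -0.116 F [-1.  -2.9  4.4] pos [554.6 -46.8  59. ] g 0.122
t 11.15 ccw -4.31 deg -0.075 rad Tz 0.032 tau7 -0.144 F [-0.6 -2.7  4. ] pos [554.6 -46.8  59. ] g 0.124
t 11.35 ccw -4.81 deg -0.084 rad Tz 0.005 tau7 -0.177 F [-0.6 -2.9  4.3] pos [554.6 -46.8  59.1] g 0.125
t 11.55 ccw -5.32 deg -0.093 rad Tz 0.064 tau7 -0.192 F [-0.1 -2.2  4.6] pos [554.6 -46.8  59. ] g 0.123
t 11.75 ccw -5.82 deg -0.102 rad Tz 0.052 tau7 -0.205 F [ 0.5 -2.8  4.4] pos [554.6 -46.8  59.1] g 0.126
```

```bash

python3 -m jog '[[[0,0,0,0,0.5],[0,0,0,0,0.5]]]'>/dev/null ; python3 chk.py .26 && python3 -m jog '[[[0,0,0,0,0.5],[0,0,0,0,0.5]]]'>/dev/null && python3 chk.py .26 && python3 -m jog '[[[0,0,0,0,0.5],[0,0,0,0,0.5]]]'>/dev/null && python3 chk.py .26 && python3 -m jog '[[[0,0,0,0,0.5],[0,0,0,0,0.5]]]'>/dev/null && python3 chk.py .26
```

```text
t 11.95 ccw -6.32 deg -0.110 rad Tz 0.061 tau7 -0.207 F [ 0.6 -2.5  4.7] pos [554.6 -46.7  59.1] g 0.126
t 12.15 ccw -6.82 deg -0.119 rad Tz 0.083 tau7 -0.208 F [ 1.  -2.8  4.4] pos [554.7 -46.7  59.1] g 0.124
t 12.35 ccw -7.31 deg -0.128 rad Tz 0.053 tau7 -0.209 F [ 1.3 -1.5  3.7] pos [554.7 -46.7  59.1] g 0.123
t 12.55 ccw -7.81 deg -0.136 rad Tz 0.051 tau7 -0.210 F [ 1.8 -1.5  3.1] pos [554.7 -46.7  59.1] g 0.124
```

```bash
cat > look.py <<'E'
from h import *
import pickle,sys
k=sys.argv[1]; b=(140,230,215,325)
c=snap('scene','s'+k+'.png'); pickle.dump(c,open('s'+k+'.pkl','wb'))
A=[pickle.load(open(f,'rb'))['pixels'][170:215,255:295,::-1] for f in sys.argv[2:]]+[c['pixels'][170:215,255:295,::-1]]
cv2.imwrite('pics/cmp'+k+'.png',cv2.hconcat([cv2.resize(a,None,fx=8,fy=8,interpolation=cv2.INTER_CUBIC) for a in A]))
E
python3 look.py 3 scene2.pkl; python3 chk.py 1
```

```text
t 12.60 ccw -7.80 deg -0.136 rad Tz 0.048 tau7 -0.150 F [ 1.7 -1.9  4.2] pos [554.6 -46.8  59.1] g 0.121
```

View pics/cmp3.png

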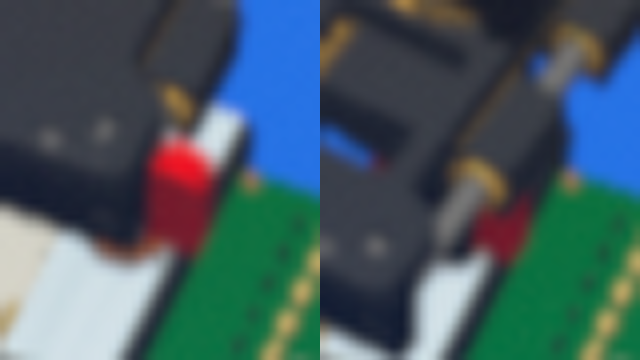

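```bash

python3 -m jog '[[[0,0,0,0,-1],[0,0,0,0,-2],[0,0,0,0,-3],[0,0,0,0,-4],[0,0,0,0,-5],[0,0,0,0,-6],[0,0,0,0,-7],[0,0,0,0,-8]]]'>/dev/null; python3 chk.py .3;  python3 -m jog '[[[0,0,0,0,-1],[0,0,0,0,-2],[0,0,0,0,-3],[0,0,0,0,-4]]]'>/dev/null; python3 chk.py .3; python3 -m jog '[[[0,0,0,0,-0.5],[0,0,0,0,-0.5]]]'>/dev/null; python3 chk.py .3; python3 look.py 4 s3.pkl
```

```text
t 13.40 ccw 0.29 deg 0.005 rad Tz -0.073 tau7 -0.248 F [-0.2 -1.9  5.7] pos [554.4 -46.8  59.1] g 0.125
t 13.80 ccw 4.28 deg 0.075 rad Tz -0.046 tau7 -0.246 F [-0.1 -1.3  5.5] pos [554.3 -46.9  59. ] g 0.125
t 14.00 ccw 4.76 deg 0.083 rad Tz -0.118 tau7 0.233 F [ 0.2 -1.7  6. ] pos [554.3 -46.9  59. ] g 0.125
```

View pics/cmp4.png

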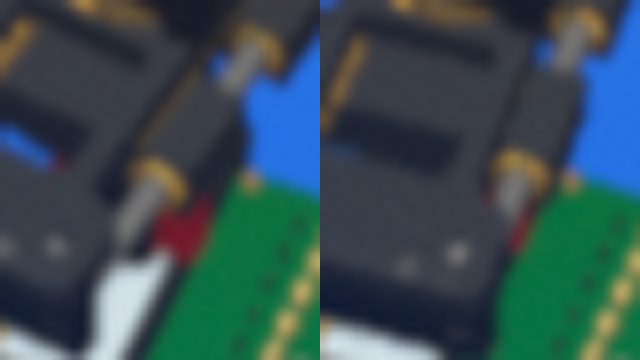

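```bash

python3 -m jog '[[[0,0,0,0,-0.5],[0,0,0,0,-0.5]]]'>/dev/null ; python3 chk.py .3 && python3 -m jog '[[[0,0,0,0,-0.5],[0,0,0,0,-0.5]]]'>/dev/null && python3 chk.py .26 && python3 -m jog '[[[0,0,0,0,-0.5],[0,0,0,0,-0.5]]]'>/dev/null && python3 chk.py .26 && python3 -m jog '[[[0,0,0,0,-0.5],[0,0,0,0,-0.5]]]'>/dev/null && python3 chk.py .26 && python3 -m jog '[[[0,0,0,0,-0.5],[0,0,0,0,-0.5]]]'>/dev/null && python3 chk.py .26 && python3 -m jog '[[[0,0,0,0,-0.5],[0,0,0,0,-0.5]]]'>/dev/null && python3 chk.py .26
```

```text
t 14.25 ccw 5.26 deg 0.092 rad Tz -0.087 tau7 0.207 F [-0.3 -1.8  5.7] pos [554.3 -46.9  59. ] g 0.122
t 14.45 ccw 5.76 deg 0.101 rad Tz -0.046 tau7 0.208 F [-0.4 -2.1  6. ] pos [554.2 -46.9  59. ] g 0.123
t 14.65 ccw 6.26 deg 0.109 rad Tz -0.130 tau7 0.208 F [-1.3 -1.   5.6] pos [554.2 -46.9  59. ] g 0.121
t 14.85 ccw 6.75 deg 0.118 rad Tz -0.016 tau7 0.208 F [-0.2 -2.1  6.7] pos [554.2 -47.   59. ] g 0.121
t 15.05 ccw 7.26 deg 0.127 rad Tz -0.080 tau7 0.208 F [-0.7 -1.6  6.5] pos [554.2 -47.   59. ] g 0.123
t 15.25 ccw 7.76 deg 0.135 rad Tz -0.096 tau7 0.208 F [-0.8 -1.1  6.8] pos [554.2 -47.   59. ] g 0.124
```

```bash

python3 -m jog '[[[3,0,0,0,0],[3,0,0,0,0],[3,0,0,0,0]]]'>/dev/null ; python3 chk.py 1; python3 -m jog '[[[3,0,0,0,0.5],[3,0,0,0,0.5]]]'>/dev/null ; python3 chk.py 1;  python3 -m jog '[[[3,0,0,0,0.5],[3,0,0,0,0.5]]]'>/dev/null ; python3 chk.py 1;  python3 -m jog '[[[3,0,0,0,0.5],[3,0,0,0,0.5]]]'>/dev/null ; python3 chk.py 1;  python3 -m jog '[[[3,0,0,0,0.5],[3,0,0,0,0.5]]]'>/dev/null ; python3 chk.py 1; python3 -m jog '[[[3,0,-3,0,0.5],[3,0,-6,0,0.5],[3,0,-6,0,0.5]]]'; python3 look.py 5 scene2.pkl
```

```text
t 15.55 ccw 7.74 deg 0.135 rad Tz -0.000 tau7 0.009 F [ 0.4  0.1 -0.5] pos [554.  -46.4  58.5] g 0.299
t 15.75 ccw 7.19 deg 0.125 rad Tz -0.031 tau7 -0.122 F [-0.9  0.8 -0.8] pos [554.4 -46.7  58.8] g 0.338
t 15.95 ccw 6.68 deg 0.117 rad Tz 0.027 tau7 -0.127 F [ 0.4  0.3 -0.1] pos [554.5 -46.8  59. ] g 0.344
t 16.15 ccw 6.18 deg 0.108 rad Tz -0.009 tau7 -0.128 F [-0.2  0.9 -0.5] pos [554.5 -46.8  59. ] g 0.344
t 16.35 ccw 5.68 deg 0.099 rad Tz 0.033 tau7 -0.128 F [ 0.7 -0.1 -0.4] pos [554.5 -46.8  59. ] g 0.341
t: 16.65
position: [0.5568, -0.0471, 0.1229]
ee_rot: [-1.407, 0.814, -0.822]
ft_force: [0.5, -0.9, 0.1]
gripper_width: 0.345
```

```bash
python3 - <<'E'
import cv2
a=cv2.imread('pics/s5.png')[140:230,215:325]; cv2.imwrite('pics/s5z.png',cv2.resize(a,None,fx=6,fy=6,interpolation=cv2.INTER_CUBIC))
E
```

```text
(no output)
```

View pics/s5z.png

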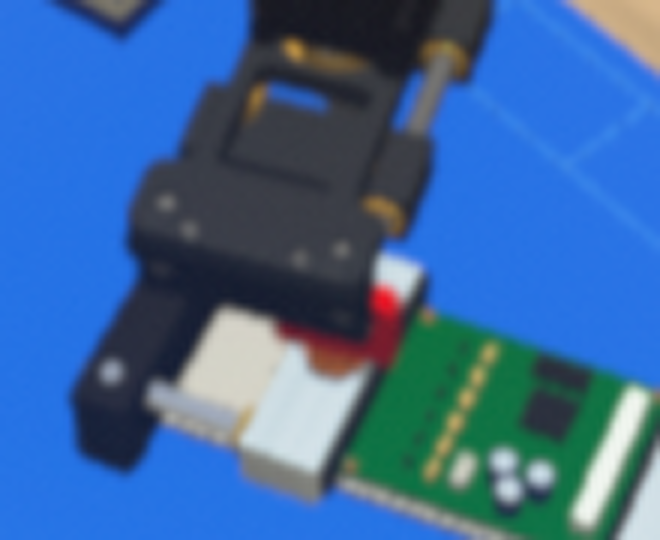

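The air test shows joint 7 friction of ±0.127. So net wing torque is tau7∓0.127: about 0.08 N m, the stem's sliding friction, on the plateaus. I'll measure the wing yaw from this picture before regrasping.

```bash
python3 - <<'E'
from fit import *
c0=pickle.load(open('scene0.pkl','rb'));c5=pickle.load(open('s5.pkl','rb'));c1=pickle.load(open('scene1.pkl','rb'))
for nm,c in(('0',c0),('1',c1),('5',c5)):
    m=soft(c,(170,212,250,290))
    # bottom edge per column: subpixel crossing from below
    pts=[]
    for u in range(258,286):
        col=m[:,u]; vs=np.where(col>.35)[0]
        if len(vs)==0: continue
        v=vs[-1]; f=(col[v]-.35)/(col[v]-col[v+1]+1e-9); pts.append((u,round(v+f,1)))
    print(nm,pts)
for d in (0,5,10):
    th=2.0+np.radians(d); cs,sn=np.cos(th),np.sin(th)
    for t in(-5.5,5.5):
        print(d,t,[tuple(np.round(proj(c0,(.5541+(l*cs-t*sn)/1e3,-.047+(l*sn+t*cs)/1e3,.053)),1)) for l in(-23,23)])
E
```

```text
0 [(261, np.float64(187.0)), (262, np.float64(194.3)), (263, np.float64(194.7)), (264, np.float64(194.7)), (265, np.float64(195.2)), (266, np.float64(196.0)), (267, np.float64(199.2)), (268, np.float64(200.4)), (269, np.float64(200.8)), (270, np.float64(201.2)), (271, np.float64(201.3)), (272, np.float64(201.1)), (273, np.float64(200.5)), (274, np.float64(200.3)), (275, np.float64(199.9)), (276, np.float64(199.9)), (277, np.float64(200.1)), (278, np.float64(200.4)), (279, np.float64(200.1)), (280, np.float64(197.0)), (281, np.float64(192.9))]
1 [(262, np.float64(194.6)), (263, np.float64(195.0)), (264, np.float64(195.0)), (265, np.float64(195.4)), (266, np.float64(196.5)), (267, np.float64(199.5)), (268, np.float64(200.6)), (269, np.float64(201.0)), (270, np.float64(201.3)), (271, np.float64(201.3)), (272, np.float64(201.2)), (273, np.float64(200.7)), (274, np.float64(200.4)), (275, np.float64(200.0)), (276, np.float64(200.1)), (277, np.float64(200.4)), (278, np.float64(200.6)), (279, np.float64(200.3)), (280, np.float64(198.2)), (281, np.float64(193.3))]
5 [(262, np.float64(195.4)),
[... 321 characters left out ...]
.float64(199.8)), (276, np.float64(199.3)), (277, np.float64(199.5)), (278, np.float64(199.9)), (279, np.float64(199.9)), (280, np.float64(198.4)), (281, np.float64(193.3))]
0 -5.5 [(np.float64(260.3), np.float64(195.8)), (np.float64(279.4), np.float64(202.7))]
0 5.5 [(np.float64(262.4), np.float64(192.1)), (np.float64(281.4), np.float64(198.9))]
5 -5.5 [(np.float64(260.2), np.float64(196.5)), (np.float64(280.0), np.float64(202.0))]
5 5.5 [(np.float64(261.8), np.float64(192.7)), (np.float64(281.5), np.float64(198.1))]
10 -5.5 [(np.float64(260.2), np.float64(197.3)), (np.float64(280.4), np.float64(201.4))]
10 5.5 [(np.float64(261.4), np.float64(193.3)), (np.float64(281.5), np.float64(197.4))]
```

```bash

python3 -m jog '[[[3,0,2,0,0],[3,0,4,0,0],[3,0,5.5,0,0.3],[3,0,6.05,0,0.5],[3,0,6.1,0,0.5],[2,0,6.1,0,0.5],[1.5,0,6.1,0,0.5],[1.3,0,6.1,0,0.5]]]' ; python3 chk.py 1; python3 -m jog '[[[1,0,0,0,0],[0.5,0,0,0,0],[0,0,0,0,0],[0,0,0,0,0],[0,0,0,0,0]]]'; python3 chk.py 1;
```

```text
t: 17.5
position: [0.555, -0.0468, 0.0587]
ee_rot: [-1.408, 0.824, -0.826]
ft_force: [0.2, -0.4, 0.3]
gripper_width: 0.188
t 17.50 ccw 4.71 deg 0.082 rad Tz -0.029 tau7 -0.002 F [ 0.2 -0.4  0.3] pos [555.  -46.8  58.7] g 0.188
t: 18.0
position: [0.5544, -0.047, 0.0584]
ee_rot: [-1.409, 0.826, -0.825]
ft_force: [-4.0, 0.5, 6.3]
gripper_width: 0.124
t 18.00 ccw 4.69 deg 0.082 rad Tz 0.070 tau7 -0.054 F [-4.   0.5  6.3] pos [554.4 -47.   58.4] g 0.124
```

```bash

python3 -m jog '[[[0,0,0,-0.06,-0.7],[0,0,0,-0.06,-0.7]]]'>/dev/null ; python3 chk.py .27 && python3 -m jog '[[[0,0,0,0,-0.7],[0,0,0,0,-0.7]]]'>/dev/null && python3 chk.py .27 && python3 -m jog '[[[0,0,0,0,-0.7],[0,0,0,0,-0.7]]]'>/dev/null && python3 chk.py .27 && python3 -m jog '[[[0,0,0,0,-0.7],[0,0,0,0,-0.7]]]'>/dev/null && python3 chk.py .27 && python3 -m jog '[[[0,0,0,0,-0.7],[0,0,0,0,-0.7]]]'>/dev/null && python3 chk.py .27 && python3 -m jog '[[[0,0,0,0,-0.7],[0,0,0,0,-0.7]]]'>/dev/null && python3 chk.py .27 && python3 -m jog '[[[0,0,0,0,-0.7],[0,0,0,0,-0.7]]]'>/dev/null && python3 chk.py .27 && python3 -m jog '[[[0,0,0,0,-0.7],[0,0,0,0,-0.7]]]'>/dev/null && python3 chk.py .27 && python3 -m jog '[[[0,0,0,0,-0.7],[0,0,0,0,-0.7]]]'>/dev/null && python3 chk.py .27 && python3 -m jog '[[[0,0,0,0,-0.7],[0,0,0,0,-0.7]]]'>/dev/null && python3 chk.py .27
```

```text
t 18.20 ccw 5.42 deg 0.095 rad Tz 0.042 tau7 0.188 F [-1.9  0.4  5.1] pos [554.3 -47.1  58.4] g 0.126
t 18.40 ccw 6.12 deg 0.107 rad Tz -0.036 tau7 0.180 F [-1.9  0.1  6.6] pos [554.3 -47.   58.4] g 0.126
t 18.60 ccw 6.82 deg 0.119 rad Tz -0.020 tau7 0.182 F [-1.6  0.   5.2] pos [554.3 -47.1  58.4] g 0.127
t 18.80 ccw 7.52 deg 0.131 rad Tz 0.017 tau7 0.183 F [-1.  -0.6  5.8] pos [554.2 -47.1  58.4] g 0.124
t 19.00 ccw 8.22 deg 0.143 rad Tz -0.010 tau7 0.183 F [-2.1 -0.   5.7] pos [554.2 -47.1  58.4] g 0.125
t 19.20 ccw 8.92 deg 0.156 rad Tz 0.055 tau7 0.184 F [-1.7 -0.   6.3] pos [554.2 -47.1  58.4] g 0.123
t 19.40 ccw 9.62 deg 0.168 rad Tz 0.008 tau7 0.184 F [-3.5 -0.5  5.8] pos [554.2 -47.1  58.4] g 0.123
t 19.60 ccw 10.32 deg 0.180 rad Tz -0.081 tau7 0.184 F [-2.7 -0.3  5.4] pos [554.2 -47.1  58.4] g 0.125
t 19.80 ccw 11.01 deg 0.192 rad Tz -0.049 tau7 0.184 F [-1.8  0.3  6.6] pos [554.2 -47.1  58.4] g 0.124
t 20.00 ccw 11.71 deg 0.204 rad Tz -0.036 tau7 0.184 F [-2.5 -0.   6. ] pos [554.1 -47.2  58.4] g 0.118
```

```bash
python3 look.py 6 s4.pkl
cat > edge.py <<'E'
from fit import *
import sys
for f in sys.argv[1:]:
    c=pickle.load(open(f,'rb')); m=soft(c,(170,212,250,290)); pts=[]
    for u in range(260,284):
        col=m[:,u]; vs=np.where(col>.35)[0]
        if len(vs)==0: continue
        v=vs[-1]; ff=(col[v]-.35)/(col[v]-col[v+1]+1e-9); pts.append((u,float(round(v+ff,1))))
    rows=[]
    for v in range(185,202):
        row=m[v]; us=np.where(row>.35)[0]
        if len(us)==0: continue
        u=us[-1]; ff=(row[u]-.35)/(row[u]-row[u+1]+1e-9); rows.append((v,float(round(u+ff,1))))
    print(f,'bottom',pts,'\n   right',rows)
E
python3 edge.py s3.pkl s4.pkl s5.pkl s6.pkl
```

```text
s3.pkl bottom [(275, 200.1), (276, 200.5), (277, 201.3), (278, 201.6), (279, 200.5), (280, 198.3)] 
   right [(197, 280.1), (198, 280.1), (199, 279.7), (200, 279.3), (201, 278.6)]
s4.pkl bottom [] 
   right []
s5.pkl bottom [(262, 195.4), (263, 195.3), (264, 195.1), (265, 196.1), (266, 197.9), (267, 199.7), (268, 200.6), (269, 201.1), (270, 201.2), (271, 201.4), (272, 201.1), (273, 200.5), (274, 200.3), (275, 199.8), (276, 199.3), (277, 199.5), (278, 199.9), (279, 199.9), (280, 198.4), (281, 193.3)] 
   right [(187, 279.0), (188, 280.5), (189, 281.1), (190, 281.5), (191, 281.6), (192, 281.4), (193, 281.1), (194, 280.8), (195, 280.7), (196, 280.5), (197, 280.3), (198, 280.2), (199, 279.6), (200, 274.6), (201, 272.3)]
s6.pkl bottom [] 
   right []
```

View pics/cmp6.png

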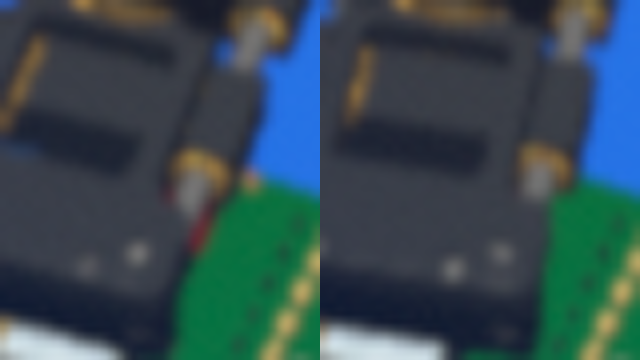

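```bash

python3 -m jog '[[[0,0,0,0,-0.7],[0,0,0,0,-0.7]]]'>/dev/null ; python3 chk.py .27 && python3 -m jog '[[[0,0,0,0,-0.7],[0,0,0,0,-0.7]]]'>/dev/null && python3 chk.py .27 && python3 -m jog '[[[0,0,0,0,-0.7],[0,0,0,0,-0.7]]]'>/dev/null && python3 chk.py .27 && python3 -m jog '[[[0,0,0,0,-0.7],[0,0,0,0,-0.7]]]'>/dev/null && python3 chk.py .27 && python3 -m jog '[[[0,0,0,0,-0.7],[0,0,0,0,-0.7]]]'>/dev/null && python3 chk.py .27 && python3 -m jog '[[[0,0,0,0,-0.7],[0,0,0,0,-0.7]]]'>/dev/null && python3 chk.py .27 && python3 -m jog '[[[0,0,0,0,-0.7],[0,0,0,0,-0.7]]]'>/dev/null && python3 chk.py .27 && python3 -m jog '[[[0,0,0,0,-0.7],[0,0,0,0,-0.7]]]'>/dev/null && python3 chk.py .27
```

```text
t 20.25 ccw 12.41 deg 0.217 rad Tz -0.057 tau7 0.200 F [-2.5  0.1  6.5] pos [554.1 -47.2  58.4] g 0.124
t 20.45 ccw 13.11 deg 0.229 rad Tz -0.085 tau7 0.242 F [-2.3  0.2  6.4] pos [554.1 -47.2  58.3] g 0.125
t 20.65 ccw 13.81 deg 0.241 rad Tz -0.102 tau7 0.225 F [-3.1 -0.7  6.3] pos [554.1 -47.2  58.4] g 0.123
t 20.85 ccw 14.51 deg 0.253 rad Tz -0.089 tau7 0.257 F [-3.2  1.1  6.2] pos [554.1 -47.2  58.4] g 0.122
t 21.05 ccw 15.20 deg 0.265 rad Tz -0.016 tau7 0.258 F [-2.6 -1.9  6.5] pos [554.1 -47.2  58.4] g 0.132
t 21.25 ccw 15.90 deg 0.278 rad Tz -0.087 tau7 0.258 F [-2.5 -0.4  6. ] pos [554.  -47.2  58.3] g 0.125
t 21.45 ccw 16.60 deg 0.290 rad Tz -0.126 tau7 0.258 F [-3.3  0.9  7.3] pos [554.  -47.2  58.4] g 0.125
t 21.65 ccw 17.30 deg 0.302 rad Tz -0.074 tau7 0.291 F [-2.8 -0.6  7.2] pos [554.  -47.3  58.4] g 0.127
```

```bash

python3 -m jog '[[[0,0,0,0,-0.5],[0,0,0,0,-0.5]]]'>/dev/null ; python3 chk.py .30 && python3 -m jog '[[[0,0,0,0,-0.5],[0,0,0,0,-0.5]]]'>/dev/null && python3 chk.py .30 && python3 -m jog '[[[0,0,0,0,-0.5],[0,0,0,0,-0.5]]]'>/dev/null && python3 chk.py .30 && python3 -m jog '[[[0,0,0,0,-0.5],[0,0,0,0,-0.5]]]'>/dev/null && python3 chk.py .30 && python3 -m jog '[[[0,0,0,0,-0.5],[0,0,0,0,-0.5]]]'>/dev/null && python3 chk.py .30 && python3 -m jog '[[[0,0,0,0,-0.5],[0,0,0,0,-0.5]]]'>/dev/null && python3 chk.py .30
```

```text
t 21.85 ccw 17.79 deg 0.310 rad Tz -0.101 tau7 0.279 F [-2.9 -0.3  7.3] pos [554.  -47.3  58.4] g 0.121
t 22.05 ccw 18.29 deg 0.319 rad Tz -0.166 tau7 0.315 F [-3.4  0.7  7.5] pos [554.  -47.3  58.4] g 0.121
```

```bash

python3 -m jog '[[[0,0,0,0,-0.4],[0,0,0,0,-0.4]]]'>/dev/null ; python3 chk.py .30; python3 -m jog '[[[0,0,0,0,0],[0,0,0,0,0]]]'>/dev/null ; python3 chk.py .30
```

```text
t 22.25 ccw 18.68 deg 0.326 rad Tz -0.252 tau7 0.319 F [-3.6 -0.   7.1] pos [554.  -47.3  58.3] g 0.120
t 22.45 ccw 18.66 deg 0.326 rad Tz -0.234 tau7 0.212 F [-3.8 -0.2  6.7] pos [554.  -47.3  58.4] g 0.126
```

Firm bind of about 0.21 N m held at +0.32 rad. Now clockwise: fast through the known free span, then guarded steps.

```bash

python3 -m jog '[[[0,0,0,0,1],[0,0,0,0,2],[0,0,0,0,3.5],[0,0,0,0,5],[0,0,0,0,6.5],[0,0,0,0,8],[0,0,0,0,9.5],[0,0,0,0,11]]]'>/dev/null; python3 -m jog '[[[0,0,0,0,1.5],[0,0,0,0,3],[0,0,0,0,4],[0,0,0,0,5],[0,0,0,0,5.5],[0,0,0,0,6]]]'>/dev/null; python3 chk.py 1; python3 -m jog '[[[0,0,0,0,0.5],[0,0,0,0,1]]]'>/dev/null ; python3 chk.py .4 && python3 -m jog '[[[0,0,0,0,0.5],[0,0,0,0,1]]]'>/dev/null && python3 chk.py .37 && python3 -m jog '[[[0,0,0,0,0.5],[0,0,0,0,1]]]'>/dev/null && python3 chk.py .37 && python3 -m jog '[[[0,0,0,0,0.5],[0,0,0,0,1]]]'>/dev/null && python3 chk.py .37 && python3 -m jog '[[[0,0,0,0,0.5],[0,0,0,0,1]]]'>/dev/null && python3 chk.py .37 && python3 -m jog '[[[0,0,0,0,0.5],[0,0,0,0,1]]]'>/dev/null && python3 chk.py .37 && python3 -m jog '[[[0,0,0,0,0.5],[0,0,0,0,1]]]'>/dev/null && python3 chk.py .37 && python3 -m jog '[[[0,0,0,0,0.5],[0,0,0,0,1]]]'>/dev/null && python3 chk.py .37
```

```text
t 23.85 ccw 1.69 deg 0.029 rad Tz 0.160 tau7 0.069 F [-0.8 -0.2  5.4] pos [554.5 -47.   58.4] g 0.123
t 24.05 ccw 0.69 deg 0.012 rad Tz 0.105 tau7 0.082 F [-1.  -0.2  4.4] pos [554.5 -47.   58.4] g 0.120
t 24.25 ccw -0.32 deg -0.005 rad Tz 0.095 tau7 0.083 F [-0.1  0.3  5.1] pos [554.5 -47.1  58.4] g 0.125
t 24.45 ccw -1.32 deg -0.023 rad Tz 0.054 tau7 0.083 F [-0.8  0.8  6.2] pos [554.5 -47.   58.4] g 0.124
t 24.65 ccw -2.32 deg -0.040 rad Tz 0.104 tau7 0.081 F [-0.5  0.5  5.6] pos [554.6 -47.   58.4] g 0.126
t 24.85 ccw -3.32 deg -0.058 rad Tz 0.092 tau7 0.083 F [ 0.6 -0.6  5. ] pos [554.5 -47.   58.4] g 0.123
t 25.05 ccw -4.31 deg -0.075 rad Tz 0.097 tau7 0.088 F [ 0.1 -0.   5.4] pos [554.6 -47.   58.4] g 0.127
t 25.25 ccw -5.32 deg -0.093 rad Tz 0.044 tau7 0.082 F [0.8 0.8 5.4] pos [554.6 -47.   58.4] g 0.126
t 25.45 ccw -6.32 deg -0.110 rad Tz 0.079 tau7 0.078 F [0.5 1.  5. ] pos [554.7 -47.   58.4] g 0.123
```

tau7's offset depends on the row profile, and Tz agrees with about 0.085 N m of friction. I'll go back to step-and-hold rows so the guard is calibrated.

```bash

python3 -m jog '[[[0,0,0,0,0.5],[0,0,0,0,0.5]]]'>/dev/null; python3 chk.py 1;  python3 -m jog '[[[0,0,0,0,0.7],[0,0,0,0,0.7]]]'>/dev/null; python3 chk.py .29 && python3 -m jog '[[[0,0,0,0,0.7],[0,0,0,0,0.7]]]'>/dev/null && python3 chk.py .29 && python3 -m jog '[[[0,0,0,0,0.7],[0,0,0,0,0.7]]]'>/dev/null && python3 chk.py .29 && python3 -m jog '[[[0,0,0,0,0.7],[0,0,0,0,0.7]]]'>/dev/null && python3 chk.py .29 && python3 -m jog '[[[0,0,0,0,0.7],[0,0,0,0,0.7]]]'>/dev/null && python3 chk.py .29 && python3 -m jog '[[[0,0,0,0,0.7],[0,0,0,0,0.7]]]'>/dev/null && python3 chk.py .29 && python3 -m jog '[[[0,0,0,0,0.7],[0,0,0,0,0.7]]]'>/dev/null && python3 chk.py .29 && python3 -m jog '[[[0,0,0,0,0.7],[0,0,0,0,0.7]]]'>/dev/null && python3 chk.py .29
```

```text
t 25.65 ccw -6.82 deg -0.119 rad Tz 0.111 tau7 -0.218 F [1.3 0.2 5.6] pos [554.7 -46.9  58.4] g 0.120
t 25.85 ccw -7.53 deg -0.131 rad Tz 0.060 tau7 -0.245 F [1.2 0.4 5.5] pos [554.7 -46.9  58.4] g 0.120
t 26.05 ccw -8.23 deg -0.144 rad Tz 0.097 tau7 -0.273 F [2.6 1.7 4.3] pos [554.7 -46.9  58.4] g 0.123
t 26.25 ccw -8.94 deg -0.156 rad Tz 0.179 tau7 -0.323 F [2.4 0.7 5.9] pos [554.7 -46.9  58.4] g 0.126
```

```bash

python3 -m jog '[[[0,0,0,0,0.5],[0,0,0,0,0.5]]]'>/dev/null; python3 chk.py .31 && python3 -m jog '[[[0,0,0,0,0.5],[0,0,0,0,0.5]]]'>/dev/null; python3 chk.py .31 && python3 -m jog '[[[0,0,0,0,0.5],[0,0,0,0,0.5]]]'>/dev/null; python3 -m jog '[[[0,0,0,0,0],[0,0,0,0,0]]]'>/dev/null; python3 chk.py 1
```

```text
t 26.45 ccw -9.43 deg -0.165 rad Tz 0.175 tau7 -0.309 F [2.2 1.2 5. ] pos [554.8 -46.9  58.4] g 0.126
t 26.65 ccw -9.93 deg -0.173 rad Tz 0.251 tau7 -0.341 F [ 2.7 -0.3  4.9] pos [554.7 -47.   58.4] g 0.127
t 26.85 ccw -9.92 deg -0.173 rad Tz 0.187 tau7 -0.203 F [3.3 1.  5.6] pos [554.7 -46.9  58.3] g 0.125
```

```bash

python3 -m jog '[[[0,0,0,0,-1],[0,0,0,0,-2],[0,0,0,0,-3.5],[0,0,0,0,-5],[0,0,0,0,-6.5],[0,0,0,0,-8],[0,0,0,0,-9.5],[0,0,0,0,-11]]]'>/dev/null; python3 chk.py 1; python3 -m jog '[[[0,0,0,0,-1.5],[0,0,0,0,-3],[0,0,0,0,-4.5],[0,0,0,0,-6],[0,0,0,0,-7.5],[0,0,0,0,-9],[0,0,0,0,-10.2],[0,0,0,0,-11]]]'>/dev/null; python3 -m jog '[[[0,0,0,0,-0.7],[0,0,0,0,-0.7]]]'>/dev/null; python3 chk.py 1;python3 -m jog '[[[0,0,0,0,-0.7],[0,0,0,0,-0.7]]]'>/dev/null; python3 chk.py .29 && python3 -m jog '[[[0,0,0,0,-0.7],[0,0,0,0,-0.7]]]'>/dev/null && python3 chk.py .29 && python3 -m jog '[[[0,0,0,0,-0.7],[0,0,0,0,-0.7]]]'>/dev/null && python3 chk.py .29 && python3 -m jog '[[[0,0,0,0,-0.7],[0,0,0,0,-0.7]]]'>/dev/null && python3 chk.py .29 && python3 -m jog '[[[0,0,0,0,-0.7],[0,0,0,0,-0.7]]]'>/dev/null && python3 chk.py .29 && python3 -m jog '[[[0,0,0,0,-0.7],[0,0,0,0,-0.7]]]'>/dev/null && python3 chk.py .29 && python3 -m jog '[[[0,0,0,0,-0.7],[0,0,0,0,-0.7]]]'>/dev/null && python3 chk.py .29
```

```text
t 27.65 ccw 1.11 deg 0.019 rad Tz -0.066 tau7 -0.418 F [1.1 1.  8.5] pos [554.4 -47.   58.3] g 0.123
t 28.65 ccw 12.76 deg 0.223 rad Tz -0.073 tau7 0.273 F [0.1 0.3 8.2] pos [554.  -47.2  58.3] g 0.122
t 28.85 ccw 13.46 deg 0.235 rad Tz -0.058 tau7 0.252 F [0.1 0.1 8.1] pos [554.  -47.2  58.3] g 0.123
t 29.05 ccw 14.16 deg 0.247 rad Tz -0.030 tau7 0.253 F [-0.6  0.1  8.5] pos [554.1 -47.2  58.4] g 0.122
t 29.25 ccw 14.86 deg 0.259 rad Tz -0.073 tau7 0.253 F [-1.8  0.9  8.2] pos [554.  -47.3  58.3] g 0.123
t 29.45 ccw 15.56 deg 0.272 rad Tz -0.137 tau7 0.254 F [-0.7  0.1  8.3] pos [554.  -47.2  58.3] g 0.124
t 29.65 ccw 16.26 deg 0.284 rad Tz -0.074 tau7 0.254 F [-0.9 -0.3  8.7] pos [554.  -47.2  58.3] g 0.124
t 29.85 ccw 16.96 deg 0.296 rad Tz -0.095 tau7 0.254 F [-0.9  1.3  8.3] pos [554.  -47.3  58.3] g 0.123
t 30.05 ccw 17.66 deg 0.308 rad Tz -0.120 tau7 0.254 F [-0.9 -0.2  9.1] pos [553.9 -47.3  58.3] g 0.120
```

```bash

python3 -m jog '[[[0,0,0,0,-0.7],[0,0,0,0,-0.7]]]'>/dev/null; python3 chk.py .29 && python3 -m jog '[[[0,0,0,0,-0.7],[0,0,0,0,-0.7]]]'>/dev/null && python3 chk.py .29 && python3 -m jog '[[[0,0,0,0,-0.7],[0,0,0,0,-0.7]]]'>/dev/null && python3 chk.py .29 && python3 -m jog '[[[0,0,0,0,-0.7],[0,0,0,0,-0.7]]]'>/dev/null && python3 chk.py .29 && python3 -m jog '[[[0,0,0,0,-0.7],[0,0,0,0,-0.7]]]'>/dev/null && python3 chk.py .29 && python3 -m jog '[[[0,0,0,0,-0.7],[0,0,0,0,-0.7]]]'>/dev/null && python3 chk.py .29 && python3 -m jog '[[[0,0,0,0,-0.7],[0,0,0,0,-0.7]]]'>/dev/null && python3 chk.py .29 && python3 -m jog '[[[0,0,0,0,-0.7],[0,0,0,0,-0.7]]]'>/dev/null && python3 chk.py .29 && python3 -m jog '[[[0,0,0,0,-0.7],[0,0,0,0,-0.7]]]'>/dev/null && python3 chk.py .29 && python3 -m jog '[[[0,0,0,0,-0.7],[0,0,0,0,-0.7]]]'>/dev/null && python3 chk.py .29 && python3 -m jog '[[[0,0,0,0,-0.7],[0,0,0,0,-0.7]]]'>/dev/null && python3 chk.py .29 && python3 -m jog '[[[0,0,0,0,-0.7],[0,0,0,0,-0.7]]]'>/dev/null && python3 chk.py .29
```

```text
t 30.25 ccw 18.36 deg 0.320 rad Tz -0.074 tau7 0.254 F [-0.6  0.9  9.8] pos [553.9 -47.3  58.3] g 0.130
t 30.45 ccw 19.06 deg 0.333 rad Tz -0.068 tau7 0.255 F [-1.4 -0.7  9.3] pos [553.9 -47.3  58.3] g 0.118
t 30.65 ccw 19.76 deg 0.345 rad Tz -0.093 tau7 0.249 F [-1.2  0.3  8.9] pos [553.9 -47.3  58.3] g 0.127
t 30.85 ccw 20.46 deg 0.357 rad Tz 0.006 tau7 0.208 F [-1.8 -0.7  9.4] pos [553.9 -47.3  58.3] g 0.124
t 31.05 ccw 21.16 deg 0.369 rad Tz -0.008 tau7 0.176 F [-0.8  0.1  9.1] pos [553.8 -47.4  58.3] g 0.127
t 31.25 ccw 21.87 deg 0.382 rad Tz 0.022 tau7 0.174 F [-1.6 -0.3  8.5] pos [553.9 -47.3  58.3] g 0.123
t 31.45 ccw 22.56 deg 0.394 rad Tz 0.037 tau7 0.174 F [-1.7 -1.   9.9] pos [553.9 -47.4  58.3] g 0.123
t 31.65 ccw 23.26 deg 0.406 rad Tz 0.016 tau7 0.175 F [-2.  -0.2  9.5] pos [553.8 -47.4  58.3] g 0.122
t 31.85 ccw 23.96 deg 0.418 rad Tz 0.010 tau7 0.175 F [-2.1 -1.1  9.1] pos [553.8 -47.4  58.3] g 0.125
t 32.05 ccw 24.66 deg 0.430 rad Tz 0.037 tau7 0.175 F [-1.7  0.3  8.6] pos [553.8 -47.4  58.3] g 0.124
t 32.25 ccw 25.36 deg 0.443 rad Tz -0.057 tau7 0.175 F [-1.3  0.   9.5] pos [553.8 -47.4  58.3] g 0.122
t 32.45 ccw 26.06 deg 0.455 rad Tz -0.041 tau7 0.175 F [-1.9  0.4  9.2] pos [553.7 -47.5  58.3] g 0.123
```

```bash

python3 -m jog '[[[0,0,0,0,-1],[0,0,0,0,-1]]]'>/dev/null; python3 chk.py .38 && python3 -m jog '[[[0,0,0,0,-1],[0,0,0,0,-1]]]'>/dev/null && python3 chk.py .38 && python3 -m jog '[[[0,0,0,0,-1],[0,0,0,0,-1]]]'>/dev/null && python3 chk.py .38 && python3 -m jog '[[[0,0,0,0,-1],[0,0,0,0,-1]]]'>/dev/null && python3 chk.py .38 && python3 -m jog '[[[0,0,0,0,-1],[0,0,0,0,-1]]]'>/dev/null && python3 chk.py .38 && python3 -m jog '[[[0,0,0,0,-1],[0,0,0,0,-1]]]'>/dev/null && python3 chk.py .38
```

```text
t 32.65 ccw 27.06 deg 0.472 rad Tz 0.022 tau7 0.259 F [-1.9 -0.   9.2] pos [553.7 -47.5  58.3] g 0.126
t 32.85 ccw 28.06 deg 0.490 rad Tz 0.008 tau7 0.258 F [-2.2 -0.8 10.1] pos [553.7 -47.5  58.3] g 0.125
t 33.05 ccw 29.06 deg 0.507 rad Tz -0.030 tau7 0.258 F [-2.4  0.3  8.8] pos [553.7 -47.6  58.3] g 0.125
t 33.25 ccw 30.06 deg 0.525 rad Tz -0.074 tau7 0.259 F [-1.9 -1.2  8.9] pos [553.7 -47.6  58.3] g 0.125
t 33.45 ccw 31.06 deg 0.542 rad Tz 0.002 tau7 0.259 F [-2.3 -1.1  8.9] pos [553.7 -47.6  58.3] g 0.122
t 33.65 ccw 32.06 deg 0.559 rad Tz 0.026 tau7 0.259 F [-2.6 -1.1  9.7] pos [553.7 -47.6  58.3] g 0.122
```

```bash
python3 look.py 7 s3.pkl; python3 - <<'E'
import cv2
a=cv2.imread('pics/s7.png')[140:230,215:325]; cv2.imwrite('pics/s7z.png',cv2.resize(a,None,fx=6,fy=6,interpolation=cv2.INTER_CUBIC))
E
```

```text
(no output)
```

View pics/s7z.png

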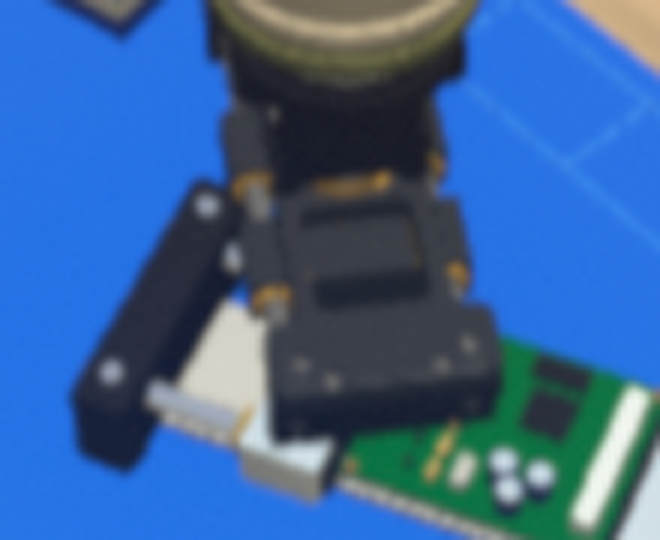

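```bash
cat > chT.py <<'E'
import sys,subprocess
from h import *
sys.exit(int(abs(r.state()['ft_torque'][2])>.2))
E
R4(){ :; }
python3 -m jog '[[[0,0,0,0,-1],[0,0,0,0,-2]]]'>/dev/null; python3 chk.py 9; python3 chT.py && python3 -m jog '[[[0,0,0,0,-1],[0,0,0,0,-2]]]'>/dev/null && python3 chk.py 9 && python3 chT.py && python3 -m jog '[[[0,0,0,0,-1],[0,0,0,0,-2]]]'>/dev/null && python3 chk.py 9 && python3 chT.py && python3 -m jog '[[[0,0,0,0,-1],[0,0,0,0,-2],[0,0,0,0,-3]]]'>/dev/null && python3 chk.py 9 && python3 chT.py && python3 -m jog '[[[0,0,0,0,-1],[0,0,0,0,-2],[0,0,0,0,-3]]]'>/dev/null && python3 chk.py 9 && python3 chT.py && python3 -m jog '[[[0,0,0,0,-1],[0,0,0,0,-2],[0,0,0,0,-3]]]'>/dev/null && python3 chk.py 9 && python3 chT.py && python3 -m jog '[[[0,0,0,0,-1],[0,0,0,0,-2],[0,0,0,0,-3]]]'>/dev/null && python3 chk.py 9 && python3 chT.py && python3 -m jog '[[[0,0,0,0,-1],[0,0,0,0,-2],[0,0,0,0,-3]]]'>/dev/null && python3 chk.py 9 && python3 chT.py && python3 -m jog '[[[0,0,0,0,-1],[0,0,0,0,-2],[0,0,0,0,-3],[0,0,0,0,-4],[0,0,0,0,-5],[0,0,0,0,-5.5],[0,0,0,0,-6],[0,0,0,0,-6]]]'>/dev/null; python3 chk.py 9
```

```text
t 33.90 ccw 34.06 deg 0.594 rad Tz -0.047 tau7 -0.288 F [-1.6 -1.4 10.5] pos [553.6 -47.7  58.3] g 0.125
t 34.10 ccw 36.06 deg 0.629 rad Tz -0.113 tau7 -0.265 F [-2.9 -2.1 10.7] pos [553.6 -47.7  58.3] g 0.120
t 34.30 ccw 38.05 deg 0.664 rad Tz -0.089 tau7 -0.265 F [-1.9 -1.5 10.5] pos [553.5 -47.8  58.3] g 0.122
t 34.60 ccw 41.05 deg 0.716 rad Tz -0.071 tau7 -0.264 F [-3.8 -1.4  9.8] pos [553.5 -47.9  58.3] g 0.127
t 34.90 ccw 44.04 deg 0.769 rad Tz -0.153 tau7 -0.264 F [-3.3 -2.2 10.3] pos [553.5 -48.   58.3] g 0.119
t 35.20 ccw 47.04 deg 0.821 rad Tz -0.081 tau7 -0.264 F [-2.9 -2.6 10.6] pos [553.5 -48.1  58.3] g 0.124
t 35.50 ccw 50.03 deg 0.873 rad Tz -0.050 tau7 -0.264 F [-3.9 -2.5 10.1] pos [553.4 -48.2  58.3] g 0.125
t 35.80 ccw 53.03 deg 0.926 rad Tz -0.071 tau7 -0.264 F [-3.3 -2.8 11. ] pos [553.4 -48.3  58.3] g 0.125
t 36.60 ccw 59.00 deg 1.030 rad Tz -0.082 tau7 0.208 F [-3.6 -3.1 11.6] pos [553.4 -48.5  58.3] g 0.126
```

Turned to +1.03 rad. Next I'll compute the draw along −y of the holder.

```bash
python3 - <<'E'
from h import *
s=r.state();M=R.from_rotvec(s['ee_rot']).as_matrix()
for d in(.01,.036,.038): print(d,(M.T@np.array([.418*d,-.9085*d,0])*100).round(3))
E
```

```text
0.01 [ 0.517  0.    -0.856]
0.036 [ 1.862e+00  1.000e-03 -3.082e+00]
0.038 [ 1.965e+00  1.000e-03 -3.253e+00]
```

```bash
python3 -m jog '[[[0,0.1,0,-0.17,0],[0,0.25,0,-0.41,0],[0,0.41,0,-0.68,0],[0,0.52,0,-0.86,0],[0,0.52,0,-0.86,0]]]'; python3 chk.py 9
```

```text
t: 37.1
position: [0.5573, -0.0571, 0.0583]
ee_rot: [-1.569, 0.09, -0.087]
ft_force: [-5.5, -0.9, 12.8]
gripper_width: 0.121
t 37.10 ccw 59.00 deg 1.030 rad Tz -0.001 tau7 0.077 F [-5.5 -0.9 12.8] pos [557.3 -57.1  58.3] g 0.121
```

The jaw slides freely. I'll draw the rest.

```bash
python3 -m jog '[[[0,0.26,0,-0.43,0],[0,0.52,0,-0.86,0],[0,0.78,0,-1.28,0],[0,1.03,0,-1.71,0],[0,1.24,0,-2.05,0],[0,1.35,0,-2.23,0],[0,1.45,0,-2.4,0],[0,1.45,0,-2.4,0]]]'; python3 chk.py 9
```

```text
t: 37.9
position: [0.5685, -0.0813, 0.0582]
ee_rot: [-1.568, 0.09, -0.085]
ft_force: [-9.2, 2.9, 16.0]
gripper_width: 0.124
t 37.90 ccw 59.05 deg 1.031 rad Tz -0.010 tau7 0.059 F [-9.2  2.9 16. ] pos [568.5 -81.3  58.2] g 0.124
```

```bash
python3 -m jog '[[[2.5,0,0,0,0],[2.5,0,0,0,0],[2.5,0,0,0,0],[2.5,0,0,0,0]]]'; python3 -m jog '[[[2.5,0,-1,0,0],[2.5,0,-3,0,0],[2.5,0,-6,0,0],[2.5,0,-10,0,0],[2.5,0,-14,0,0],[2.5,0,-15,0,0],[2.5,0,-15,0,0]]]'; python3 go.py .35 .42 .2082 83.6
```

```text
t: 38.3
position: [0.5697, -0.0817, 0.0576]
ee_rot: [-1.569, 0.087, -0.086]
ft_force: [0.2, -0.2, 0.9]
gripper_width: 0.283
t: 39.0
position: [0.571, -0.0819, 0.2103]
ee_rot: [-1.569, 0.084, -0.09]
ft_force: [-0.6, 0.8, -0.3]
gripper_width: 0.286
t 39.0 pos [ 0.571  -0.0819  0.2103] az 83.67 tilt [ 0.004  0.    -1.   ] F [-0.6  0.8 -0.3] T [ 0.039 -0.017  0.035] g 0.286 q [-0.23  0.23  0.35  1.63 -0.08  1.29  1.59]
shift cm [-27.5    0.14  47.44] turn deg 0.07
```

```bash
python3 -m jog '[[[2.5,-1,0,3,0],[2.5,-3,0,7,0],[2.5,-5,0,11.5,0],[2.5,-7,0,16,0],[2.5,-9,0,20.5,0],[2.5,-11,0,25,0],[2.5,-13,0,29,0],[2.5,-15,0,33,0]]]'; python3 -m jog '[[[2.5,-1,0,1,0],[2.5,-1,0,1,0],[2.5,-1,0,1,0]]]'
python3 - <<'E'
from h import *
import pickle
for n,b in(('top',(190,300,215,360)),('scene',(160,260,215,360))):
    c=snap(n,n+'9.png'); pickle.dump(c,open(n+'9.pkl','wb')); a=c['pixels'][b[0]:b[1],b[2]:b[3],::-1]; cv2.imwrite(f'pics/{n}9z.png',cv2.resize(a,None,fx=5,fy=5,interpolation=cv2.INTER_CUBIC))
E
```

```text
t: 39.8
position: [0.4555, 0.2641, 0.2064]
ee_rot: [-1.57, 0.088, -0.085]
ft_force: [1.0, 0.2, -0.2]
gripper_width: 0.288
t: 40.1
position: [0.4486, 0.2725, 0.2071]
ee_rot: [-1.571, 0.088, -0.087]
ft_force: [0.1, 0.6, 0.2]
gripper_width: 0.288
```

View pics/top9z.png

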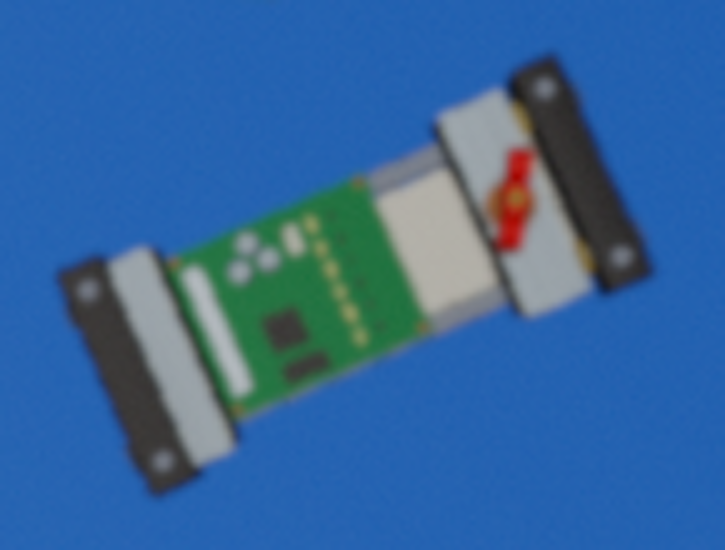

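View pics/scene9z.png

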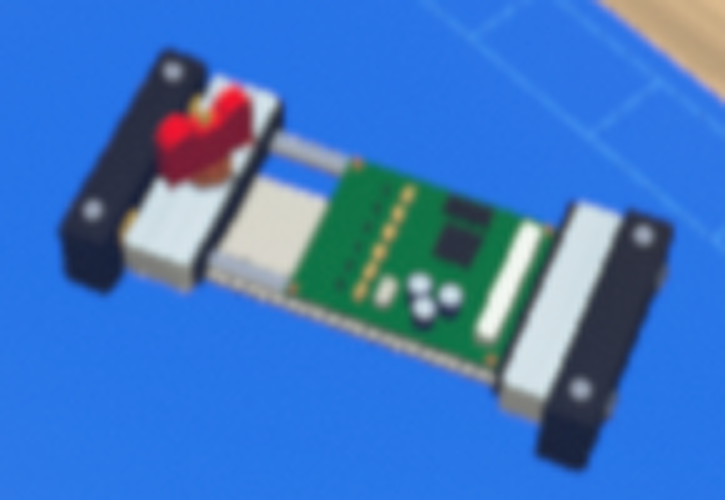

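View pics/top9.png

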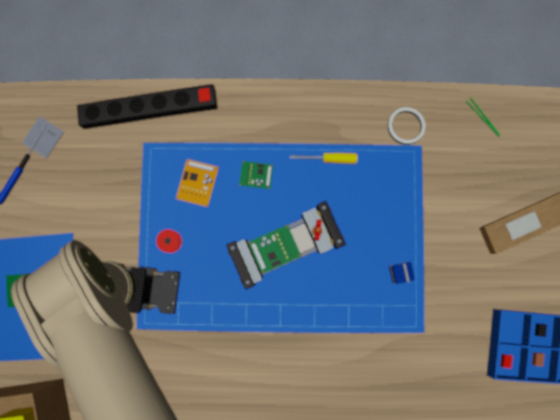

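The jaw sits against the end block: about 36 mm by the TCP, 35 to 36 mm by the picture. The wing has turned about 1.0 rad, the board hasn't moved (left edge still at zoom (175,265)–(237,410)), and the bystanders look unmoved. Handing in.

```bash
python3 -c "
from plant import r
print(r.hand_in())"
```

```text
the job is handed in; nothing more can be done
None
```

I worked the red wing screw loose, turned it slack and drew the jaw back to the end block. Then I let go, moved the arm clear and handed the job in at about 40 s of the 64 s; no verdict was reported.

**Loosening:** I rocked the wing in five arcs. The highest torque I read was about 0.25 N m, against the 0.4 N m at which the stem shears. It bound firmly (about 0.2 N m) at roughly +0.32 and −0.17 rad. On the fifth arc it ran past +0.46 rad without binding again, and I turned it on to +1.03 rad.

**Last checks (pictures and robot readings):**
- **Jaw:** travel was about 36 mm by the tool position and 35–36 mm by the top picture, against the 32 mm needed.
- **Wing:** it stands about 1.0 rad anticlockwise in the top picture.
- **Board and bystanders:** the board, spool, carton and screwdriver look unmoved.
- **Gripper:** it was holding nothing and touching nothing.

**What disagreed:**
- The two cameras differed by about 5 mm in y when locating the holder. I used the average and then centred the grip by feel.
- The joint-7 torque reading shifted with how the move rows were spaced, and one check I set on it would not have tripped on part of the second clockwise arc. The wrist moment stayed below about 0.16 N m on that stretch.
- The wing showed almost no torque at first, where about 0.07 N m of friction was expected. I let go and regripped it once to check this and did not find the cause.
- In the second arc (clockwise) I felt only friction-level torque (about 0.08 N m), not a firm bind. In the fifth arc the torque briefly fell to zero as the screw came free.

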